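# Clamp a column of sample tins in the rod stand

### The arm

A 6-joint arm with a two-finger parallel gripper is mounted at the origin on a cart in front of the work surface, level with it; the furniture and walls round the work are solid. World frame = base frame: x ahead of the robot, y to its left, z up, the work surface at z = 0. Lengths are in mm, angles in rad, forces in N, time in s.
With the tool pointing down it reaches from about 350 to 975 mm from the base axis. Payload 7.1 kg.
Tool frame: the origin (TCP) lies midway between the tips of the shut fingers; the grasp point (between the pads) lies 19 mm behind it; z points along the fingers, y is the line along which they close (so a half turn about z gives the same grasp; the last joint's range is limited). The gripper opens to 88 mm and grips with 3 to 60 N. Pads are 20 mm wide; open, the fingers measure 115 mm over their backs; the gripper's body (75 mm by 178 mm) begins 61 mm behind the grasp point.
Start: joints at [1.278, 0.423, 1.63, -0, 1.089, -0.019], TCP at [168.963, 601.711, 222.675] pointing down, gripper open.
Joint ranges: [-3, 3], [-0.9, 2.11], [0.09, 2.58], [-1.31, 4.45], [0.11, 2.69], [-2.54, 2.54]. Speed limits (rad/s): [2.39, 2.39, 3.01, 3.14, 3.14, 3.14].

### API

Orientations are given as a rotation vector (axis times angle).
In Python, from workcell import ctrl gives the robot as it stands.
- The arm moves only by the shell command python3 -m inch 'ROWS' [OPENING]. ROWS is JSON, a list of rows, each an object with "xyz": the shift along the tool's x, y, z in mm, a list of three; "rot": the turn, a rotation vector about the tool's x, y, z in rad, a list of three. In form: [{"xyz": [dx, dy, dz], "rot": [ax, ay, az]}, ...]. A call has 1 to 12 rows; each row is the pose to reach, as a shift and turn from the pose commanded when the call began, along the tool's axes at that moment; what a row does not reach only later rows make up. A row lasts 1/12 s, in which the tool goes at most 41.7 mm and 7.16 degrees, less where a joint would pass 70% of its speed; a pose out of reach is approached as far as the arm can. A call with a gripper value outside its range is refused whole. OPENING is the closure in counts, from 0 (fully open) to 255 (shut), set as the call begins (- or left out, the last holds). The fingers move at their own pace and stop on an object; the grip force is fixed at half the most. Time passes only in rows, so rows that repeat a pose let the fingers close. It gives the time, the measured TCP pose, the force, the opening and the grip force at its end, in the units of the state.
- ctrl.get_obs(): the state, without advancing time (a new reading comes with each control period).
- ctrl.get_image(name): name is "scene" or "side" or "wrist"; returns the picture (480x640x3 uint8, red, green, blue); there is no depth.
- ctrl.camera_model(name): a dict with "fx", "fy", "cx", "cy" (pixels), "position" and "attitude" of the camera in the world. Camera axes: x right, y up, looking along -z (the intrinsics and any distortion apply to the point x, -y, -z); pixel columns grow to the right and rows downward; lengths in mm; the calibration is good to about 2 mm. A picture is of the moment at which its call begins: read the wrist's pose just before it. camera_model takes no time and is no camera call; for the wrist camera it gives the pose at the moment of the call.
- ctrl.close_job(): hands the job in; it is judged then, once.
The state is a dict: "t": time; "qpos": joint angles; "qvel": joint speeds; "joint_torque": joint torques, N m; "ee_pos": TCP position; "orientation": TCP orientation; "ft_force": force on the tool from outside, world axes, zero at the start; "moment": the same for the moment, N m; "width": finger opening in mm; "grasp_force": force on a finger pad.
Only numpy, scipy, OpenCV 4.12 (cv2) and the standard library are available. Lean on these libraries where they do the work, as an engineer would, in place of code of your own. Each camera call takes 0.05 s, during which the arm holds its last target. There are 200 camera calls.

### The job

Clamp the sample tins in the rod stand for storage: take the weighted clamp arm off its tall rod and set it aside on the bench, then stack all the aluminium sample tins squarely in one straight upright column on the yellow circle. Next lower the arm back down over the rod, without letting it drop, until its round foot rests flat and centred on the top tin, and last slide the brass stop collar down the rod until it sits fully home on the arm's hub. Leave the funnel, the crucible and the bowl where they stand.

Things in the scene. Friction and masses are not known exactly. Their poses are not given: they have to be found in the camera images.
- seat (a point): centre of the yellow circle (68 mm across) marked on the stand, at the top face of its base. The stand is fixed for the run: blue base plate 215 x 110 x 12 mm with a tall upright steel rod. Axes: x points from the circle to the rod along the plate, z up. The plate runs from 57 mm on the -x side of the circle to 157 mm on the +x side, 55 mm to either side in y
- rod_foot (a point): foot of the fixed upright steel rod where it leaves the base (top face of the base, 12 mm above the bench), 105 mm along x from the circle's centre; rod 16 mm in diameter
- rod_top (a point): tip of that rod, 244 mm above the base's top face (256 mm above the bench); the last 20 mm taper from 16 mm to 6 mm diameter
- clamp_grip (a point): middle of the orange upright grip of the clamp arm, the point to take it: a flat block 16 mm wide (its y) x 30 mm long (its x), its top 19 mm above this point. Axes: +x points along the arm to the bore, z up. This point is 38 mm above the arm's flat underside; the whole arm weighs about 0.45 kg and its centre of mass is within 15 mm of the grip; pressing down on the hub with more than about 1.5 N tips it off the tin a little, as far as the play in the bore lets it
- clamp_foot (a point): centre of the underside of the arm's round steel weight (56 mm across, 14 mm high), straight below the grip; this rests on the top tin
- clamp_bore (a point): centre of the lower mouth of the arm's vertical bore, 18.6 mm diameter, right through, level with the underside and 105 mm from the foot along the arm's +x. At the start the rod passes through it and the arm lies on the stand's base
- hub_top (a point): centre of the top face of the arm's aluminium hub (34 mm outside diameter, 40 mm tall) round the bore
- clamp_arm: the loose weighted clamp arm, origin as clamp_bore, x pointing from the foot to the bore
- collar_grip (a point): middle of the red upright tab of the brass stop collar, the point to take it: a flat block 12 mm wide (its y) x 24 mm long (its x) x 42 mm tall from the collar's underside; this point is 26 mm above that underside and 90 mm from the bore axis. Axes: +x points from the bore to the tab, z up
- collar_bore (a point): centre of the lower mouth of the collar's bore, 19 mm diameter; the collar is a brass tube 32 mm outside diameter and 24 mm tall with a bar to its tab; at the start it stands on the bench to the right of the stand
- stop_collar: the loose brass stop collar with the red tab (about 0.05 kg, weight mostly in the tube), origin as collar_bore, x pointing from the bore to the tab
- tin_1_mid (a point): centre, half-way up, of a closed round aluminium sample tin with press lid, 60 mm diameter, 40 mm tall, z up; two to four such tins are present, standing on the bench to the left of the stand
- tin_1: the same tin, origin at the centre of its underside
- tin_2_mid (a point): centre, half-way up, of a closed round aluminium sample tin with press lid, 60 mm diameter, 40 mm tall, z up; two to four such tins are present, standing on the bench to the left of the stand
- tin_2: the same tin, origin at the centre of its underside
- tin_3_mid (a point): centre, half-way up, of a closed round aluminium sample tin with press lid, 60 mm diameter, 40 mm tall, z up; two to four such tins are present, standing on the bench to the left of the stand
- tin_3: the same tin, origin at the centre of its underside
- tin_4_mid (a point): centre, half-way up, of a closed round aluminium sample tin with press lid, 60 mm diameter, 40 mm tall, z up; two to four such tins are present, standing on the bench to the left of the stand
- tin_4: the same tin, origin at the centre of its underside
- white_funnel: bystander: white funnel standing mouth down, 83 mm wide, 72 mm tall, origin at its underside
- porcelain_crucible: bystander: white porcelain crucible, 44 mm wide, 37 mm tall, origin at its underside
- metal_bowl: bystander: grey bowl, 125 mm wide, 55 mm tall, origin at its underside
There are look-alikes about, which are no part of the job. Leave any black or purple look-alike of the tin_2 alone.

How it is judged (in metres and radians):
On the way, in this order (a step that is already met when the one before it is completed fails the run):
1. the clamp arm is off the rod and lies on the bench beside the stand (horizontal distance between clamp_bore and rod_foot above 0.06 m and height (world z) of clamp_foot below 0.02 m and linear speed of clamp_arm below 0.03 m/s), for 0.2 s.
2. all tins stand in one column on the yellow circle (horizontal distance between each of tin_1_mid, tin_2_mid, tin_3_mid, tin_4_mid and seat below 0.01 m and angle between each of tin_1_mid, tin_2_mid, tin_3_mid, tin_4_mid's own z axis and vertical below 0.06 rad and linear speed of each of tin_1, tin_2, tin_3, tin_4 below 0.03 m/s), for 0.2 s.
3. the clamp arm is down over the rod and its foot bears on the column (all of step 2 and horizontal distance between clamp_bore and rod_foot below 0.004 m and horizontal distance between clamp_foot and seat below 0.012 m and angle between clamp_foot's own z axis and vertical below 0.08 rad and linear speed of clamp_arm below 0.03 m/s and (contact force between clamp_arm and tin_1 above 0.8 N or contact force between clamp_arm and tin_2 above 0.8 N or contact force between clamp_arm and tin_3 above 0.8 N or contact force between clamp_arm and tin_4 above 0.8 N)), for 0.2 s.
At the end, for the whole second after the job is handed in: Every tin upright within 0.06 rad and within 10 mm of the circle's axis; the arm on the rod, level within 0.08 rad, its foot bearing on a tin within 12 mm of that axis; the collar on the rod, underside within 5 mm of the hub's top, tilt under 0.12 rad; all at rest (all of step 3 and horizontal distance between collar_bore and hub_top below 0.005 m and z of collar_bore in the frame of hub_top between -0.005 and 0.005 m and angle between collar_bore's own z axis and vertical below 0.12 rad and linear speed of stop_collar below 0.03 m/s); the robot touches nothing.
It fails at once if the clamp arm is let fall down the rod (over 0.6 m/s) (horizontal distance between clamp_bore and rod_foot below 0.008 m and height (world z) of clamp_bore below 0.25 m and linear speed of clamp_arm above 0.6 m/s).
It fails at once if the funnel, crucible or bowl is shifted more than 40 mm or tipped (distance of any of white_funnel, porcelain_crucible, metal_bowl from where it was at the start of the episode above 0.04 m or angle between any of white_funnel, porcelain_crucible, metal_bowl's own z axis and vertical above 0.5 rad).
Of tin_1, tin_2, tin_3, tin_4 only 2 to 4 are there at a start; the rules pass over those that are not, and their reading is None.
At some moment in a run one of stop_collar may be knocked a few centimetres aside while the robot is not near it.
It also fails if it takes over 210 s, if anything falls off the work surface, if the arm or the gripper's body presses on something with over 40 N, if the wrist force passes 120 N, or if a joint passes its speed limit or range.

## Working session

There is one attempt and no reset: what is moved stays moved. The work goes in short steps, Python scripts to look and compute and a shell command to move; the robot and the scene stay as the last step left them, time stands still between calls to the robot, and variables do not carry over. Pictures are saved under pics/ and viewed, at most 14 in all, crops included, and the job is handed in when it is done.

```bash
ls; mkdir -p pics
cat > h.py <<'E'
import numpy as np,cv2
from scipy.spatial.transform import Rotation as R
from workcell import ctrl
def cam(n):
    m=ctrl.camera_model(n); return m
def rot(m):
    a=np.array(m["attitude"],float)
    return R.from_rotvec(a).as_matrix() if a.shape==(3,) else (a if a.shape==(3,3) else R.from_quat(a).as_matrix())
def ray(m,u,v):
    d=np.array([(u-m["cx"])/m["fx"],-(v-m["cy"])/m["fy"],-1.]); return np.array(m["position"],float),rot(m)@d
def onz(m,u,v,z):
    p,d=ray(m,u,v); return p+d*(z-p[2])/d[2]
def proj(m,P):
    q=rot(m).T@(np.array(P,float)-np.array(m["position"])); return m["cx"]+m["fx"]*q[0]/-q[2], m["cy"]+m["fy"]*q[1]/q[2]
def snap(n,f):
    m=cam(n); im=ctrl.get_image(n)[:,:,::-1].copy(); cv2.imwrite("pics/"+f+".png",im); return m,im
E
python3 - <<'E'
from h import *
for n in("scene","side","wrist"):
    m,im=snap(n,n+"0"); print(n,m)
print(ctrl.get_obs())
E
```

```text
pics
scene {'fx': 444.2134480866015, 'fy': 444.2134480866015, 'cx': 312.389147055848, 'cy': 238.16679166415986, 'position': array([  37.80593515, -287.15825304,  915.89934924]), 'attitude': array([ 0.66517085, -0.37077623, -0.99190894])}
side {'fx': 513.3292657886186, 'fy': 513.3292657886186, 'cx': 321.3770570685859, 'cy': 241.88589462136724, 'position': array([ 357.09345164, 1018.20293425,  778.11999358]), 'attitude': array([ 0.18024954, -1.43439022, -2.54251885])}
wrist {'fx': 373.1216815748676, 'fy': 373.1216815748676, 'cx': 319.88108429886995, 'cy': 233.87146754584708, 'position': array([102.92519481, 619.29697877, 383.84260515]), 'attitude': array([-0.2197158 , -0.1636145 ,  1.29006223])}
{'t': 0.15, 'qpos': array([ 1.27800105e+00,  4.23650283e-01,  1.63047719e+00, -2.19194520e-05,
        1.08859699e+00, -1.89948768e-02]), 'qvel': array([ 0.00120361, -0.00028533, -0.00268694,  0.00028235,  0.00223242,
        0.00183192]), 'joint_torque': array([ 3.55781729e-06, -5.44988787e+01, -2.73920685e+01,  6.44007465e-02,
        2.03063758e-02, -9.61473324e-05]), 'ee_pos': array([168.85382272, 601.32949283, 222.10428771]), 'orientation': array([-4.28705240e-01, -3.11204587e+00,  1.76094280e-03]), 'ft_force': array([-0.44054414, -0.12874167, -0.75752109]), 'moment': array([-0.00747833, -0.00128916, -0.04459827]), 'grasp_force': 0.0, 'width': 87.96902445634194}
```

View pics/scene0.png

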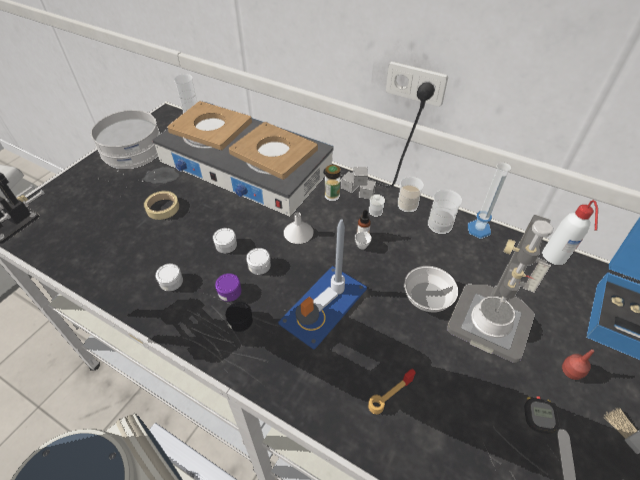

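View pics/side0.png

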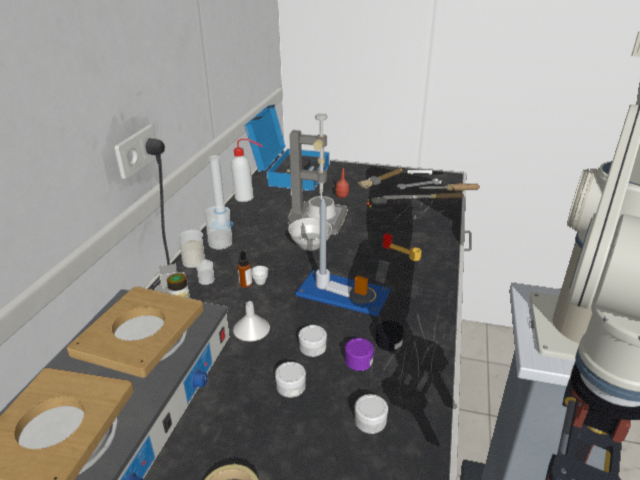

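The scene shows three white tins at about (225,240), (258,262) and (169,277), with purple and black look-alikes at (228,288) and (238,317). The stand is at (325,305) with the orange grip at (307,306) and the rod top at (340,222). The collar's bore is at (376,405) and its tab at (409,376).

```bash
cat >> h.py <<'E'
def blobs(im,lo,hi,box=None,amin=30):
    M=cv2.inRange(cv2.cvtColor(im,cv2.COLOR_BGR2HSV),lo,hi)
    if box: Z=np.zeros_like(M); x0,y0,x1,y1=box; Z[y0:y1,x0:x1]=255; M&=Z
    cs,_=cv2.findContours(M,cv2.RETR_EXTERNAL,cv2.CHAIN_APPROX_NONE)
    return [c for c in cs if cv2.contourArea(c)>amin]
def rect(m,cs,z):
    P=np.array([onz(m,*p,z)[:2] for c in cs for p in c[:,0]],np.float32); return cv2.minAreaRect(P)
def tops(m,cs,z):
    # centre of top disc: enclosing circle of contour rays on top plane, using far side pixels only is biased -> print both
    out=[]
    for c in cs:
        P=np.array([onz(m,*p,z)[:2] for p in c[:,0]],np.float32); out.append((cv2.minEnclosingCircle(P),len(P)))
    return out
E
python3 - <<'E'
from h import *
from scipy.optimize import least_squares
T={}
for n,box in(("scene",(140,215,275,300)),("side",(260,315,400,440))):
    m=cam(n); im=cv2.imread(f"pics/{n}0.png")
    W=blobs(im,(0,0,110),(180,60,255),box,150)
    for c in W:
        # silhouette: fit centre so that far-edge points at z=40 lie at r=30 : use points farther from camera than centroid
        P=np.array([onz(m,*p,40)[:2] for p in c[:,0].astype(float)])
        g=np.array(m["position"])[:2]; C=P.mean(0); d=(C-g)/np.linalg.norm(C-g)
        F=P[((P-C)@d)>0]
        s=least_squares(lambda x:np.hypot(*(F-x).T)-30,C-10*d,loss="soft_l1"); print(n,"tin",cv2.boundingRect(c),s.x.round(1),np.sqrt(s.fun@s.fun/len(F)).round(2))
    B=blobs(im,(100,120,40),(125,255,255),(270,260,400,350),60)
    r=rect(m,B,12); print(n,"plate",[np.round(x,1) for x in r], cv2.boxPoints(r).round(0).tolist())
    for nm,lo,hi in(("orange",(5,120,60),(20,255,255)),("red",(0,150,50),(4,255,255)),("brass",(18,100,60),(32,255,255))):
        for c in blobs(im,lo,hi,(280,230,430,420),15): 
            M=cv2.moments(c); u,v=M["m10"]/M["m00"],M["m01"]/M["m00"]
            print(n,nm,(round(u),round(v)),cv2.contourArea(c),onz(m,u,v,{"orange":50,"red":26,"brass":18}[nm]).round(0)[:2])
E
```

```text
scene tin (155, 263, 26, 28) [427.5 368.9] 0.99
scene tin (246, 248, 24, 27) [582.4 205. ] 0.77
scene tin (213, 228, 23, 25) [595.4 324. ] 1.05
scene plate [array([559.3,  -2.2]), array([110.3, 215.7]), np.float64(82.3)] [[445.0, -42.0], [659.0, -71.0], [674.0, 38.0], [460.0, 67.0]]
scene orange (382, 399) 312.5 [ 402. -224.]
scene orange (307, 307) 151.5 [512.  16.]
scene red (409, 376) 96.0 [ 486. -250.]
scene brass (382, 399) 326.0 [ 415. -221.]
side tin (355, 394, 33, 40) [428.4 373.8] 0.75
side tin (275, 362, 31, 36) [596.  329.4] 0.71
side tin (298, 325, 29, 32) [583.2 209.9] 1.04
side plate [array([560.5,   7.3]), array([121.2, 217. ]), np.float64(82.2)] [[445.0, -38.0], [660.0, -67.0], [676.0, 53.0], [461.0, 82.0]]
side orange (361, 285) 203.5 [514.  22.]
side orange (403, 250) 108.0 [ 433. -162.]
side red (387, 240) 85.0 [ 487. -243.]
side brass (409, 252) 214.5 [ 418. -210.]
```

```bash
cat >> h.py <<'E'
def tool():
    o=ctrl.get_obs(); return np.array(o["ee_pos"]),R.from_rotvec(o["orientation"]).as_matrix()
def go(P,xd=None,lab=""):
    """shift in tool axes to TCP P, tool down, tool x axis along world angle xd (deg)"""
    p,A=tool(); d=A.T@(np.array(P,float)-p); s="%s xyz %s"%(lab,d.round(1).tolist())
    if xd is not None:
        a=np.radians(xd); X=np.array([np.cos(a),np.sin(a),0]); Z=np.array([0,0,-1.]); B=np.c_[X,np.cross(Z,X),Z]
        s+=" rot %s"%R.from_matrix(A.T@B).as_rotvec().round(4).tolist()
    print(s)
E
python3 - <<'E'
from h import *
p,A=tool(); m=cam("wrist"); print(A.round(3)); print("cam in tool",(A.T@(np.array(m["position"])-p)).round(1),(A.T@rot(m)).round(3))
print("x ang",np.degrees(np.arctan2(A[1,0],A[0,0])))
go([420,20,330],-7.7);go([420,20,330],172.3)
E
```

```text
[[-0.963  0.27  -0.   ]
 [ 0.27   0.963 -0.001]
 [ 0.    -0.001 -1.   ]]
cam in tool [  68.3   -0.7 -161.8] [[ 0.     0.968  0.252]
 [ 1.    -0.     0.001]
 [ 0.001  0.252 -0.968]]
x ang 164.31297553107555
 xyz [-399.0, -491.9, -107.3] rot [-0.0001, 0.0017, 3.0022]
 xyz [-399.0, -491.9, -107.3] rot [-0.0011, -0.0001, -0.1394]
```

```bash
python3 - <<'E'
from h import *
go([500,5,340],172.3)
E
python3 -m inch '[{"xyz":[0,0,-110],"rot":[0,0,0]},{"xyz":[0,0,-110],"rot":[0,0,0]},{"xyz":[0,0,-110],"rot":[0,0,0]},{"xyz":[-100,-480,-118],"rot":[0,0,-0.1394]},{"xyz":[-200,-480,-118],"rot":[0,0,-0.1394]},{"xyz":[-479,-485,-118],"rot":[0,0,-0.1394]},{"xyz":[-479,-485,-118],"rot":[0,0,-0.1394]},{"xyz":[-479,-485,-118],"rot":[0,0,-0.1394]},{"xyz":[-479,-485,-118],"rot":[0,0,-0.1394]},{"xyz":[-479,-485,-118],"rot":[0,0,-0.1394]},{"xyz":[-479,-485,-118],"rot":[0,0,-0.1394]},{"xyz":[-479,-485,-118],"rot":[0,0,-0.1394]}]'
python3 - <<'E'
from h import *
go([500,5,340],172.3)
E
```

```text
xyz [-480.0, -484.7, -117.3] rot [-0.0011, -0.0001, -0.1394]
t: 1.15
ee_pos: [328.9, 271.0, 337.3]
orientation: [0.21, 3.134, 0.0]
ft_force: [0.8, 0.9, 0.1]
width: 87.8
grasp_force: 0.0
 xyz [-205.1, -240.8, -2.7] rot [0.0002, 0.0002, 0.0005]
```

```bash
python3 -m inch '[{"xyz":[-205,-241,-3],"rot":[0,0,0]},{"xyz":[-205,-241,-3],"rot":[0,0,0]},{"xyz":[-205,-241,-3],"rot":[0,0,0]},{"xyz":[-205,-241,-3],"rot":[0,0,0]},{"xyz":[-205,-241,-3],"rot":[0,0,0]},{"xyz":[-205,-241,-3],"rot":[0,0,0]},{"xyz":[-205,-241,-3],"rot":[0,0,0]},{"xyz":[-205,-241,-3],"rot":[0,0,0]},{"xyz":[-205,-241,-3],"rot":[0,0,0]},{"xyz":[-205,-241,-3],"rot":[0,0,0]},{"xyz":[-205,-241,-3],"rot":[0,0,0]},{"xyz":[-205,-241,-3],"rot":[0,0,0]}]'
python3 - <<'E'
from h import *
m,im=snap("wrist","w1"); print(m["position"])
B=blobs(im,(100,120,40),(125,255,255),None,100)
r=rect(m,B,12); print("plate",r,cv2.boxPoints(r).round(1).tolist())
E
```

```text
t: 2.15
ee_pos: [498.7, 7.5, 340.1]
orientation: [-0.209, -3.134, -0.0]
ft_force: [0.4, 0.5, -0.2]
width: 88.1
grasp_force: 0.0
[430.86938888  15.76908995 501.94681157]
plate ((560.4163818359375, -0.8929214477539062), (109.50657653808594, 213.3723602294922), 82.13204956054688) [[447.20001220703125, -40.5], [658.5999755859375, -69.69999694824219], [673.5999755859375, 38.70000076293945], [462.20001220703125, 67.9000015258789]]
```

View pics/w1.png

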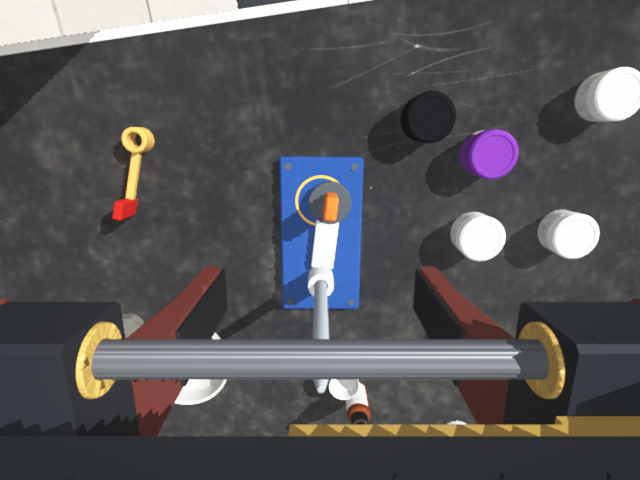

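The wrist view shows the plate at (321,232), the yellow ring at (322,200), the orange grip at (331,207) and the hub at (321,281). The collar ring is at (137,140) with its red tab at (125,209), and the tins are at (478,237), (568,233) and (612,95).

```bash
cat >> h.py <<'E'
def tins(m,im,box,z=40,v=150):
    out=[]
    for c in blobs(im,(0,0,v),(180,60,255),box,300):
        P=np.array([onz(m,*p,z)[:2] for p in c[:,0].astype(float)])
        g=np.array(m["position"])[:2]; C=P.mean(0); d=(C-g)/np.linalg.norm(C-g)
        F=P[((P-C)@d)>0]
        from scipy.optimize import least_squares
        s=least_squares(lambda x:np.hypot(*(F-x).T)-30,C-5*d,loss="soft_l1"); out.append((s.x.round(1),np.sqrt(np.mean(s.fun**2)).round(2),cv2.boundingRect(c)))
    return out
E
python3 - <<'E'
from h import *
m={'fx': 373.1216815748676, 'fy': 373.1216815748676, 'cx': 319.88108429886995, 'cy': 233.87146754584708}
m=cam("wrist"); im=cv2.imread("pics/w1.png")
for t in tins(m,im,(400,60,640,270)): print("tin",t)
for nm,lo,hi,box,z in(("orange",(5,150,60),(15,255,255),(300,170,360,240),69),("yring",(18,100,60),(32,255,255),(280,160,345,240),12),("red",(0,150,50),(6,255,255),(90,180,160,230),42),("brass",(15,100,60),(32,255,255),(100,110,170,160),24)):
    cs=blobs(im,lo,hi,box,5)
    r=rect(m,cs,z); P=np.array([onz(m,*p,z)[:2] for c in cs for p in c[:,0]],np.float32)
    print(nm,[np.round(x,1) for x in r],"circ",cv2.minEnclosingCircle(P),cv2.boxPoints(r).round(1).tolist())
print("hub top",onz(m,321,281,52), "hub rough")
E
python3 - <<'E'
import cv2
im=cv2.imread("pics/w1.png")
a=cv2.resize(im[170:330,270:375],None,fx=3.7,fy=3.7,interpolation=2);b=cv2.resize(im[110:270,85:190],None,fx=3.7,fy=3.7,interpolation=2)
cv2.imwrite("pics/w1c.png",cv2.hconcat([a,b]))
E
```

```text
tin (array([583.4, 204.7]), np.float64(0.47), (456, 212, 50, 49))
tin (array([596.4, 323.6]), np.float64(0.46), (547, 209, 53, 50))
tin (array([429.6, 363.8]), np.float64(1.97), (589, 67, 51, 54))
orange [array([511. ,  16.8]), array([14.9, 33.6]), np.float64(77.7)] circ ((511.1322937011719, 17.03564453125), 17.06252098083496) [[493.0, 13.100000381469727], [525.7999877929688, 5.900000095367432], [529.0, 20.5], [496.20001220703125, 27.600000381469727]]
yring [array([505.1,  -4.9]), array([41.4, 67. ]), np.float64(55.2)] circ ((512.2543334960938, 5.211712837219238), 33.72121810913086) [[465.79998779296875, -2.799999952316284], [520.7999877929688, -41.0], [544.4000244140625, -7.099999904632568], [489.3999938964844, 31.200000762939453]]
red [array([ 484.5, -238.9]), array([24. , 39.7]), np.float64(10.2)] circ ((484.12017822265625, -239.02020263671875), 20.99559783935547) [[469.20001220703125, -221.5], [476.29998779296875, -260.6000061035156], [499.8999938964844, -256.29998779296875], [492.79998779296875, -217.1999969482422]]
brass [array([ 408., -210.]), array([41.5, 39.9]), np.float64(82.4)] circ ((408.9505310058594, -210.16607666015625), 22.652423858642578) [[385.5, -227.89999389648438], [425.1000061035156, -233.1999969482422], [430.6000061035156, -192.10000610351562], [391.0, -186.8000030517578]]
hub top [609.46117853  -6.769738    52.        ] hub rough
```

View pics/w1c.png

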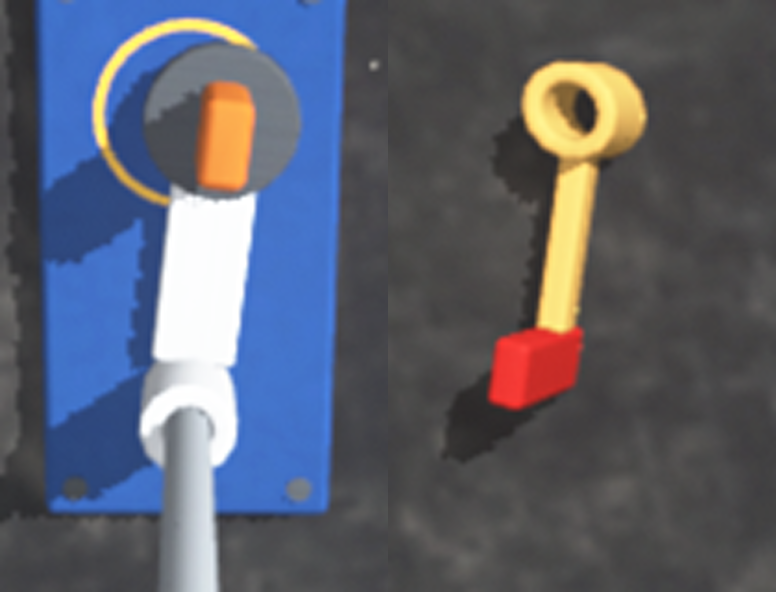

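Run:
```python
from h import *
go([512.5,16.5,120],166.4);go([512.5,16.5,33],166.4)
m=cam("wrist"); im=cv2.imread("pics/w1.png"); ms=cam("scene"); print("bowl",onz(ms,431,287,40),"black",onz(m,429,117,40),"purple",onz(m,490,153,40),"funnel",onz(ms,298,238,0))
```

```text
xyz [-12.5, 10.6, 220.2] rot [0.0001, -0.0003, 0.1044]
 xyz [-12.5, 10.6, 307.2] rot [0.0001, -0.0003, 0.1044]
bowl [ 715.60105212 -209.69962313   40.        ] black [425.60085743 146.53726628  40.        ] purple [477.06635336 217.27588239  40.        ] funnel [718.84485538 169.62386181   0.        ]
```

```bash
python3 -m inch '[{"xyz":[-12.5,10.6,30],"rot":[0,0,0.1044]},{"xyz":[-12.5,10.6,70],"rot":[0,0,0.1044]},{"xyz":[-12.5,10.6,110],"rot":[0,0,0.1044]},{"xyz":[-12.5,10.6,150],"rot":[0,0,0.1044]},{"xyz":[-12.5,10.6,190],"rot":[0,0,0.1044]},{"xyz":[-12.5,10.6,220],"rot":[0,0,0.1044]},{"xyz":[-12.5,10.6,220],"rot":[0,0,0.1044]},{"xyz":[-12.5,10.6,220],"rot":[0,0,0.1044]}]'
python3 - <<'E'
from h import *
m,im=snap("wrist","w2"); 
cs=blobs(im,(5,150,60),(15,255,255),None,200); print(rect(m,cs,69)); 
go([512.5,16.5,33],166.4)
E
```

```text
t: 2.87
ee_pos: [512.1, 16.3, 119.6]
orientation: [-0.372, -3.116, 0.001]
ft_force: [0.5, -0.6, 0.7]
width: 87.7
grasp_force: 0.0Traceback (most recent call last):
  File "<stdin>", line 3, in <module>
  File "h.py", line 23, in rect
    P=np.array([onz(m,*p,z)[:2] for c in cs for p in c[:,0]],np.float32); return cv2.minAreaRect(P)
                                                                                 ~~~~~~~~~~~~~~~^^^
cv2.error: OpenCV(4.12.0) /io/opencv/modules/imgproc/src/convhull.cpp:143: error: (-215:Assertion failed) total >= 0 && (depth == CV_32F || depth == CV_32S) in function 'convexHull'
```

View pics/w2.png

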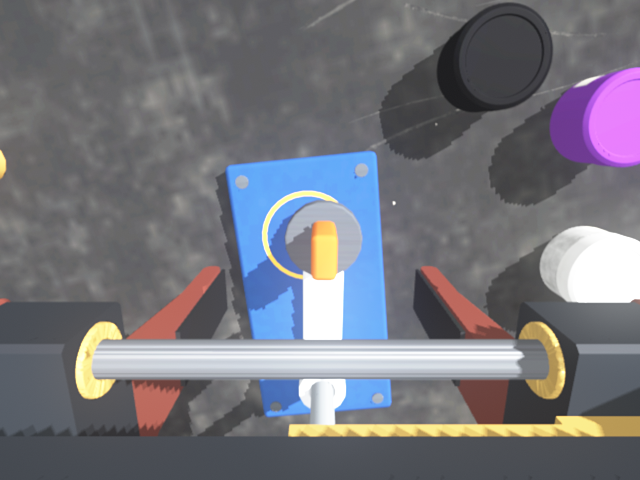

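The grip is at (324,250), upright in the view and between the fingers, and the arm points straight down the image. I'll measure its centre, then descend.

Run:
```python
from h import *
m=cam("wrist");im=cv2.imread("pics/w2.png")
cs=blobs(im,(5,150,100),(20,255,255),(280,200,360,300),100); print([np.round(x,1) for x in rect(m,cs,69)]); 
cs=blobs(im,(20,100,60),(35,255,255),(250,180,300,290),5);P=np.array([onz(m,*p,12)[:2] for c in cs for p in c[:,0]],np.float32);print("ring",cv2.minEnclosingCircle(P))
B=blobs(im,(100,120,40),(125,255,255),(200,140,400,300),100)
go([512.5,16.5,33],166.4);
```

```text
[array([509.2,  13.1]), array([10.1, 35.2]), np.float64(58.8)]
ring ((515.2240600585938, -7.794045925140381), 30.284984588623047)
 xyz [1.2, 0.1, 88.2] rot [0.0001, 0.0004, -0.0002]
```

```bash
python3 -m inch '[{"xyz":[1,2,30],"rot":[0,0,0]},{"xyz":[1,2,60],"rot":[0,0,0]},{"xyz":[1,2,80],"rot":[0,0,0]},{"xyz":[1,2,88],"rot":[0,0,0]},{"xyz":[1,2,88],"rot":[0,0,0]},{"xyz":[1,2,88],"rot":[0,0,0]}]'
python3 -m inch '[{"xyz":[0,0,0],"rot":[0,0,0]},{"xyz":[0,0,0],"rot":[0,0,0]},{"xyz":[0,0,0],"rot":[0,0,0]},{"xyz":[0,0,0],"rot":[0,0,0]},{"xyz":[0,0,0],"rot":[0,0,0]},{"xyz":[0,0,0],"rot":[0,0,0]},{"xyz":[0,0,0],"rot":[0,0,0]},{"xyz":[0,0,0],"rot":[0,0,0]},{"xyz":[0,0,0],"rot":[0,0,0]}]' 255
```

```text
t: 3.42
ee_pos: [514.1, 17.7, 33.9]
orientation: [0.374, 3.117, 0.001]
ft_force: [0.3, 0.3, 0.8]
width: 87.6
grasp_force: 0.0
t: 4.17
ee_pos: [512.6, 17.6, 32.1]
orientation: [-0.374, -3.119, 0.0]
ft_force: [-0.9, -0.1, -0.1]
width: 31.3
grasp_force: 0.0
```

```bash
python3 -m inch '[{"xyz":[0,0,0],"rot":[0,0,0]},{"xyz":[0,0,0],"rot":[0,0,0]},{"xyz":[0,0,0],"rot":[0,0,0]},{"xyz":[0,0,0],"rot":[0,0,0]},{"xyz":[0,0,0],"rot":[0,0,0]},{"xyz":[0,0,0],"rot":[0,0,0]}]'
python3 -m inch '[{"xyz":[0,0,-10],"rot":[0,0,0]},{"xyz":[0,0,-20],"rot":[0,0,0]},{"xyz":[0,0,-30],"rot":[0,0,0]},{"xyz":[0,0,-40],"rot":[0,0,0]}]'
```

```text
t: 4.67
ee_pos: [512.7, 17.7, 32.2]
orientation: [-0.374, -3.119, -0.0]
ft_force: [-0.5, 1.0, -1.1]
width: 16.2
grasp_force: 30.0
t: 5.0
ee_pos: [512.6, 17.6, 73.4]
orientation: [0.374, 3.119, -0.0]
ft_force: [0.1, -0.5, -4.0]
width: 15.8
grasp_force: 30.0
```

```bash
python3 -m inch '[{"xyz":[0,0,-25],"rot":[0,0,0]},{"xyz":[0,0,-50],"rot":[0,0,0]},{"xyz":[0,0,-75],"rot":[0,0,0]},{"xyz":[0,0,-100],"rot":[0,0,0]},{"xyz":[0,0,-125],"rot":[0,0,0]},{"xyz":[0,0,-150],"rot":[0,0,0]},{"xyz":[0,0,-175],"rot":[0,0,0]},{"xyz":[0,0,-200],"rot":[0,0,0]},{"xyz":[0,0,-220],"rot":[0,0,0]},{"xyz":[0,0,-235],"rot":[0,0,0]},{"xyz":[0,0,-235],"rot":[0,0,0]},{"xyz":[0,0,-235],"rot":[0,0,0]}]'
python3 - <<'E'
from h import *
go([475,-135,308],166.3);go([475,-135,22],166.3)
snap("side","s1")
E
```

```text
t: 6.0
ee_pos: [512.5, 17.6, 308.1]
orientation: [0.374, 3.117, 0.0]
ft_force: [0.3, -0.7, -4.3]
width: 15.7
grasp_force: 30.0
 xyz [0.3, -157.1, 0.0] rot [0.0005, 0.0019, 0.0003]
 xyz [0.8, -157.3, 286.0] rot [0.0005, 0.0019, 0.0003]
```

View pics/s1.png

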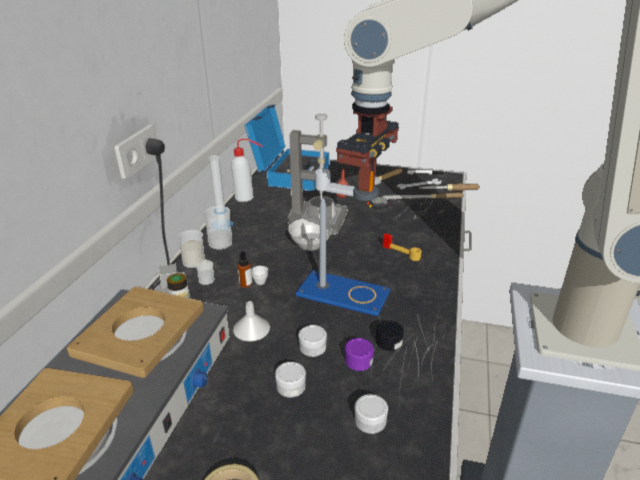

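The arm hangs level above the rod, with the hub at (322,183) and the rod tip at (322,198). By height it is clear of the tip by about 30 mm. The yellow circle at (362,295) is free.

```bash
python3 -m inch '[{"xyz":[0,-25,0],"rot":[0,0,0]},{"xyz":[0,-60,0],"rot":[0,0,0]},{"xyz":[0,-95,0],"rot":[0,0,0]},{"xyz":[0,-130,0],"rot":[0,0,0]},{"xyz":[0,-157,0],"rot":[0,0,0]},{"xyz":[0,-157,40],"rot":[0,0,0]},{"xyz":[0,-157,80],"rot":[0,0,0]},{"xyz":[0,-157,120],"rot":[0,0,0]},{"xyz":[0,-157,160],"rot":[0,0,0]},{"xyz":[0,-157,200],"rot":[0,0,0]},{"xyz":[0,-157,240],"rot":[0,0,0]},{"xyz":[0,-157,270],"rot":[0,0,0]}]'
python3 -m inch '[{"xyz":[0,0,5],"rot":[0,0,0]},{"xyz":[0,0,8],"rot":[0,0,0]},{"xyz":[0,0,8],"rot":[0,0,0]},{"xyz":[0,0,8],"rot":[0,0,0]}]'
```

```text
t: 7.05
ee_pos: [472.8, -134.2, 33.3]
orientation: [-0.374, -3.114, -0.001]
ft_force: [0.5, -0.3, -3.6]
width: 16.1
grasp_force: 30.0
t: 7.38
ee_pos: [476.7, -135.3, 30.6]
orientation: [0.374, 3.117, -0.001]
ft_force: [-0.0, -0.0, -4.3]
width: 15.8
grasp_force: 30.0
```

```bash
python3 -m inch '[{"xyz":[0,0,4],"rot":[0,0,0]},{"xyz":[0,0,8],"rot":[0,0,0]},{"xyz":[0,0,10],"rot":[0,0,0]},{"xyz":[0,0,10],"rot":[0,0,0]},{"xyz":[0,0,10],"rot":[0,0,0]}]'
```

```text
t: 7.8
ee_pos: [476.0, -135.1, 20.4]
orientation: [0.374, 3.118, -0.0]
ft_force: [-2.8, 1.0, 7.9]
width: 15.8
grasp_force: 30.0
```

```bash
python3 -m inch '[{"xyz":[0,0,0],"rot":[0,0,0]},{"xyz":[0,0,0],"rot":[0,0,0]},{"xyz":[0,0,0],"rot":[0,0,0]},{"xyz":[0,0,0],"rot":[0,0,0]},{"xyz":[0,0,0],"rot":[0,0,0]},{"xyz":[0,0,0],"rot":[0,0,0]},{"xyz":[0,0,0],"rot":[0,0,0]},{"xyz":[0,0,-30],"rot":[0,0,0]},{"xyz":[0,0,-70],"rot":[0,0,0]},{"xyz":[0,0,-110],"rot":[0,0,0]},{"xyz":[0,0,-120],"rot":[0,0,0]}]' 0
python3 - <<'E'
from h import *
snap("wrist","w3")
print("A:");go([540,180,180],166);go([540,180,180],172)
E
```

```text
t: 8.72
ee_pos: [478.2, -135.8, 144.1]
orientation: [0.373, 3.112, -0.002]
ft_force: [1.8, 0.3, 0.4]
width: 85.1
grasp_force: 0.0
A:
 xyz [14.6, 321.4, -36.4] rot [-0.0005, 0.0082, 0.0056]
 xyz [14.6, 321.4, -36.4] rot [-0.0009, 0.0081, -0.0991]
```

Run:
```python
from h import *
go([480,130,150],172.3,"via");go([581,205,130],172.3,"A")
```

```text
via xyz [61.3, 258.6, -6.8] rot [-0.001, 0.0081, -0.1044]
A xyz [-19.0, 355.4, 13.8] rot [-0.001, 0.0081, -0.1044]
```

```bash
python3 -m inch '[{"xyz":[10,40,-6],"rot":[0,0.004,-0.03]},{"xyz":[19,80,-6],"rot":[0,0.004,-0.104]},{"xyz":[28,120,-6],"rot":[0,0.004,-0.104]},{"xyz":[38,160,-6],"rot":[0,0.004,-0.104]},{"xyz":[47,200,-6],"rot":[0,0.004,-0.104]},{"xyz":[61,235,-6],"rot":[0,0.004,-0.104]},{"xyz":[50,270,-6],"rot":[0,0.004,-0.104]},{"xyz":[20,300,0],"rot":[0,0.004,-0.104]},{"xyz":[0,330,10],"rot":[0,0.004,-0.104]},{"xyz":[-19,355,12],"rot":[0,0.004,-0.104]},{"xyz":[-19,355,12],"rot":[0,0.004,-0.104]},{"xyz":[-19,355,12],"rot":[0,0.004,-0.104]}]'
python3 - <<'E'
from h import *
m,im=snap("wrist","w4")
for t in tins(m,im,(0,0,640,320)): print("tin",t)
go([583.4,204.7,130],172.3,"A")
E
```

```text
t: 9.77
ee_pos: [577.7, 206.1, 124.9]
orientation: [-0.209, -3.128, 0.001]
ft_force: [-0.7, -0.3, -0.2]
width: 87.3
grasp_force: 0.0
tin (array([583., 206.]), np.float64(0.44), (280, 200, 85, 90))
tin (array([596.2, 323.6]), np.float64(0.45), (452, 197, 87, 89))
tin (array([482.4, 371.3]), np.float64(3.49), (527, 0, 70, 17))
A xyz [-6.7, 0.4, -4.8] rot [-0.0014, -0.0069, 0.0003]
```

View pics/w4.png

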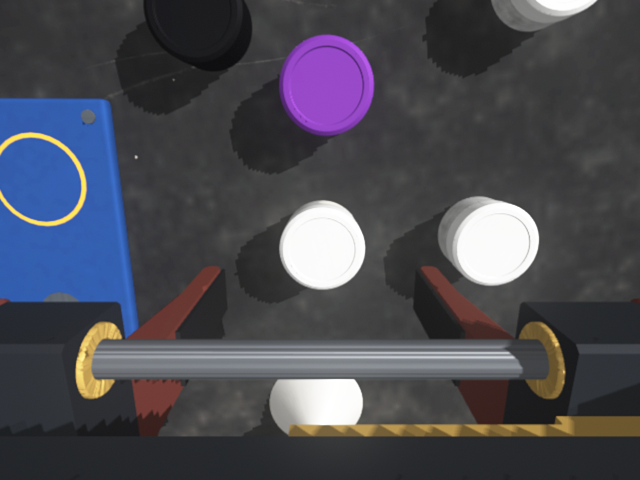

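Tin A is at (322,245), between the fingers, and the funnel at (316,400) is clear. The measured position is (583,206). Descending.

```bash
python3 -m inch '[{"xyz":[-5,0,30],"rot":[0,-0.005,0]},{"xyz":[-5,0,60],"rot":[0,-0.005,0]},{"xyz":[-5,0,90],"rot":[0,-0.005,0]},{"xyz":[-5,0,108],"rot":[0,-0.005,0]},{"xyz":[-5,0,112],"rot":[0,-0.005,0]},{"xyz":[-5,0,112],"rot":[0,-0.005,0]}]'
python3 - <<'E'
from h import *
go([583.1,205.5,10],172.3,"A")
E
```

```text
t: 10.32
ee_pos: [580.4, 203.5, 13.8]
orientation: [-0.213, -3.132, 0.002]
ft_force: [0.1, 0.3, -0.6]
width: 87.7
grasp_force: 0.0
A xyz [-2.4, 2.3, 3.8] rot [-0.0016, -0.0026, -0.0013]
```

```bash
python3 -m inch '[{"xyz":[-2,1,2],"rot":[0,0,0]},{"xyz":[-2,1,2],"rot":[0,0,0]},{"xyz":[-2,1,2],"rot":[0,0,0]},{"xyz":[-2,1,2],"rot":[0,0,0]},{"xyz":[-2,1,2],"rot":[0,0,0]},{"xyz":[-2,1,2],"rot":[0,0,0]},{"xyz":[-2,1,2],"rot":[0,0,0]},{"xyz":[-2,1,2],"rot":[0,0,0]}]' 255
python3 - <<'E'
from h import *
go([583.1,205.5,10],172.3,"A")
print(ctrl.get_obs()["grasp_force"],ctrl.get_obs()["width"])
E
```

```text
t: 10.98
ee_pos: [585.2, 205.9, 14.2]
orientation: [0.211, 3.132, 0.001]
ft_force: [-1.1, 0.0, 6.4]
width: 58.1
grasp_force: 30.0
A xyz [2.1, -0.6, 4.2] rot [0.0008, 0.0023, -0.0004]
30.001076650660252 58.07477776569249
```

```bash
python3 -m inch '[{"xyz":[0,0,-30],"rot":[0,0,0]},{"xyz":[0,0,-60],"rot":[0,0,0]},{"xyz":[0,0,-70],"rot":[0,0,0]},{"xyz":[0,0,-70],"rot":[0,0,0]},{"xyz":[0,0,-70],"rot":[0,0,0]},{"xyz":[0,0,-70],"rot":[0,0,0]}]'
python3 - <<'E'
from h import *
from scipy.optimize import least_squares
p,A=tool(); print(p); m,im=snap("wrist","w5"); print(tool()[0], ctrl.get_obs()["ft_force"])
M=cv2.inRange(cv2.cvtColor(im,cv2.COLOR_BGR2HSV),(20,90,60),(35,255,255)); M[260:]=0
v,u=np.nonzero(M); print(len(u),u.min(),u.max(),v.min(),v.max())
P=np.array([onz(m,a,b,12)[:2] for a,b in zip(u,v)])
s=least_squares(lambda x:np.hypot(*(P-x[:2]).T)-x[2],[511,5,33],loss="soft_l1"); print("ring",s.x,np.std(s.fun))
go([511.5,5.6,80],172.3,"seat")
E
```

```text
t: 11.48
ee_pos: [583.5, 205.3, 81.7]
orientation: [-0.211, -3.134, 0.001]
ft_force: [0.4, -0.8, -2.1]
width: 58.4
grasp_force: 30.0
[583.50431536 205.29052498  81.74936435]
[583.35217556 205.2306      81.48440871] [ 0.104626    0.57239451 -1.72170474]
616 0 41 128 231
ring [512.63124523   5.5692782   32.47137842] 0.805559443323126
seat xyz [44.4, -207.5, 1.8] rot [-0.001, -0.0015, -0.0004]
```

```bash
python3 -m inch '[{"xyz":[25,-25,0],"rot":[0,0,0]},{"xyz":[44,-55,0],"rot":[0,0,0]},{"xyz":[44,-90,0],"rot":[0,0,0]},{"xyz":[44,-125,0],"rot":[0,0,0]},{"xyz":[44,-160,0],"rot":[0,0,0]},{"xyz":[44,-190,0],"rot":[0,0,0]},{"xyz":[44,-207,10],"rot":[0,0,0]},{"xyz":[44,-207.5,30],"rot":[0,0,0]},{"xyz":[44,-207.5,50],"rot":[0,0,0]},{"xyz":[44,-207.5,50],"rot":[0,0,0]},{"xyz":[44,-207.5,50],"rot":[0,0,0]},{"xyz":[44,-207.5,50],"rot":[0,0,0]}]'
python3 - <<'E'
from h import *
ctrl.get_image("side")
go([512,5.6,24],172.3,"seat")
E
```

```text
t: 12.53
ee_pos: [512.9, 6.1, 33.0]
orientation: [0.211, 3.134, 0.0]
ft_force: [-0.3, -0.7, -1.5]
width: 58.3
grasp_force: 30.0
seat xyz [1.3, -0.8, 9.5] rot [0.0002, 0.0013, 0.0002]
```

```bash
python3 -m inch '[{"xyz":[1,-0.5,4],"rot":[0,0,0]},{"xyz":[1,-0.5,7],"rot":[0,0,0]},{"xyz":[1,-0.5,9],"rot":[0,0,0]},{"xyz":[1,-0.5,9.5],"rot":[0,0,0]},{"xyz":[1,-0.5,10],"rot":[0,0,0]},{"xyz":[1,-0.5,10],"rot":[0,0,0]}]'
```

```text
t: 13.08
ee_pos: [512.6, 5.8, 25.7]
orientation: [0.21, 3.132, 0.0]
ft_force: [-8.5, 0.1, 30.6]
width: 57.9
grasp_force: 30.0
```

```bash
python3 -m inch '[{"xyz":[0,0,-2],"rot":[0,0,0]},{"xyz":[0,0,-2],"rot":[0,0,0]},{"xyz":[0,0,-2],"rot":[0,0,0]}]'
python3 -m inch '[{"xyz":[0,0,0],"rot":[0,0,0]},{"xyz":[0,0,0],"rot":[0,0,0]},{"xyz":[0,0,0],"rot":[0,0,0]},{"xyz":[0,0,0],"rot":[0,0,0]},{"xyz":[0,0,0],"rot":[0,0,0]},{"xyz":[0,0,-15],"rot":[0,0,0]},{"xyz":[0,0,-50],"rot":[0,0,0]},{"xyz":[0,0,-85],"rot":[0,0,0]},{"xyz":[0,0,-110],"rot":[0,0,0]},{"xyz":[0,0,-110],"rot":[0,0,0]},{"xyz":[0,0,-110],"rot":[0,0,0]}]' 0
python3 - <<'E'
from h import *
m,im=snap("wrist","w6"); print(tins(m,im,(200,100,440,320),52))
go([580,250,130],172.3,"via");go([596.3,323.6,130],172.3,"B")
E
```

```text
t: 13.33
ee_pos: [512.6, 5.7, 25.8]
orientation: [0.211, 3.132, 0.0]
ft_force: [-0.7, 1.3, 11.5]
width: 58.1
grasp_force: 30.0
t: 14.25
ee_pos: [512.9, 5.5, 136.3]
orientation: [0.211, 3.13, 0.0]
ft_force: [0.8, 0.0, -0.3]
width: 87.8
grasp_force: 0.0
[(array([510.5,   5.5]), np.float64(0.73), (277, 181, 88, 97))]
via xyz [-34.7, 251.4, 5.2] rot [0.0003, 0.0015, -0.0004]
B xyz [-40.9, 326.5, 5.2] rot [0.0003, 0.0015, -0.0004]
```

```bash
python3 -m inch '[{"xyz":[0,40,0],"rot":[0,0,0]},{"xyz":[0,80,0],"rot":[0,0,0]},{"xyz":[-5,120,0],"rot":[0,0,0]},{"xyz":[-10,160,0],"rot":[0,0,0]},{"xyz":[-20,200,0],"rot":[0,0,0]},{"xyz":[-30,240,0],"rot":[0,0,0]},{"xyz":[-40,280,0],"rot":[0,0,0]},{"xyz":[-41,310,0],"rot":[0,0,0]},{"xyz":[-41,326,0],"rot":[0,0,0]},{"xyz":[-41,326.5,0],"rot":[0,0,0]},{"xyz":[-41,326.5,0],"rot":[0,0,0]},{"xyz":[-41,326.5,0],"rot":[0,0,0]}]'
python3 - <<'E'
from h import *
m,im=snap("wrist","w7"); print(tins(m,im,(200,60,440,320)))
go([596.3,323.6,14],172.3,"B")
E
```

```text
t: 15.3
ee_pos: [595.3, 321.8, 133.9]
orientation: [-0.212, -3.133, 0.003]
ft_force: [-1.0, -0.2, -0.5]
width: 87.6
grasp_force: 0.0
[(array([597. , 325.7]), np.float64(0.24), (285, 191, 85, 88))]
B xyz [-0.4, 2.2, 120.4] rot [-0.0013, -0.0006, -0.0015]
```

```bash
python3 -m inch '[{"xyz":[0,1,30],"rot":[0,0,0]},{"xyz":[0,1,60],"rot":[0,0,0]},{"xyz":[0,1,90],"rot":[0,0,0]},{"xyz":[0,1,112],"rot":[0,0,0]},{"xyz":[0,1,119],"rot":[0,0,0]},{"xyz":[0,1,119],"rot":[0,0,0]}]'
python3 -m inch '[{"xyz":[0,0,0],"rot":[0,0,0]},{"xyz":[0,0,0],"rot":[0,0,0]},{"xyz":[0,0,0],"rot":[0,0,0]},{"xyz":[0,0,0],"rot":[0,0,0]},{"xyz":[0,0,0],"rot":[0,0,0]},{"xyz":[0,0,0],"rot":[0,0,0]},{"xyz":[0,0,0],"rot":[0,0,0]}]' 255
```

```text
t: 15.85
ee_pos: [595.3, 322.4, 14.3]
orientation: [-0.214, -3.132, 0.004]
ft_force: [-0.3, -0.3, 0.6]
width: 87.7
grasp_force: 0.0
t: 16.43
ee_pos: [597.4, 325.0, 17.5]
orientation: [0.211, 3.132, 0.002]
ft_force: [-1.0, -0.2, 6.9]
width: 57.8
grasp_force: 30.0
```

```bash
python3 -m inch '[{"xyz":[0,0,-30],"rot":[0,0,0]},{"xyz":[0,0,-65],"rot":[0,0,0]},{"xyz":[0,0,-95],"rot":[0,0,0]},{"xyz":[0,0,-100],"rot":[0,0,0]},{"xyz":[0,0,-100],"rot":[0,0,0]},{"xyz":[0,0,-100],"rot":[0,0,0]},{"xyz":[0,0,-100],"rot":[0,0,0]}]'
python3 - <<'E'
from h import *
print(tool()[0]);go([512,5.6,105],172.3,"seat")
E
```

```text
t: 17.02
ee_pos: [595.3, 324.0, 114.3]
orientation: [-0.211, -3.133, 0.002]
ft_force: [0.1, 0.6, -1.6]
width: 57.9
grasp_force: 30.0
[595.31799973 323.98347412 114.25717911]
seat xyz [39.8, -326.7, 9.8] rot [-0.0016, -0.0015, -0.0003]
```

```bash
python3 -m inch '[{"xyz":[20,-40,0],"rot":[0,0,0]},{"xyz":[41,-80,0],"rot":[0,0,0]},{"xyz":[41,-120,0],"rot":[0,0,0]},{"xyz":[41,-160,0],"rot":[0,0,0]},{"xyz":[41,-200,0],"rot":[0,0,0]},{"xyz":[41,-240,0],"rot":[0,0,0]},{"xyz":[41,-280,0],"rot":[0,0,0]},{"xyz":[41,-310,0],"rot":[0,0,0]},{"xyz":[41,-327,0],"rot":[0,0,0]},{"xyz":[41,-327,20],"rot":[0,0,0]},{"xyz":[41,-327,35],"rot":[0,0,0]},{"xyz":[41,-327,35],"rot":[0,0,0]}]'
python3 -m inch '[{"xyz":[0,0,0],"rot":[0,0,0]},{"xyz":[0,0,0],"rot":[0,0,0]}]'
python3 - <<'E'
from h import *
snap("side","s2")
go([511,5.6,67],172.3,"seat")
E
```

```text
t: 18.02
ee_pos: [509.0, 5.5, 77.5]
orientation: [-0.213, -3.128, 0.0]
ft_force: [-1.1, -0.1, -1.3]
width: 57.9
grasp_force: 30.0
t: 18.18
ee_pos: [511.8, 6.2, 80.7]
orientation: [-0.211, -3.134, -0.0]
ft_force: [-0.4, 0.2, -1.6]
width: 57.7
grasp_force: 30.0
seat xyz [1.1, -0.9, 14.2] rot [0.0002, 0.0008, 0.0001]
```

```bash
python3 -m inch '[{"xyz":[1,-0.8,4],"rot":[0,0,0]},{"xyz":[1,-0.8,8],"rot":[0,0,0]},{"xyz":[1,-0.8,11],"rot":[0,0,0]},{"xyz":[1,-0.8,12],"rot":[0,0,0]},{"xyz":[1,-0.8,12],"rot":[0,0,0]},{"xyz":[1,-0.8,12],"rot":[0,0,0]}]'
```

```text
t: 18.73
ee_pos: [511.1, 5.6, 69.5]
orientation: [0.211, 3.133, 0.0]
ft_force: [-0.6, 0.6, 5.3]
width: 57.9
grasp_force: 30.0
```

Contact at about 7 N. Releasing and backing off.

```bash
python3 -m inch '[{"xyz":[0,0,0],"rot":[0,0,0]},{"xyz":[0,0,0],"rot":[0,0,0]},{"xyz":[0,0,0],"rot":[0,0,0]},{"xyz":[0,0,0],"rot":[0,0,0]},{"xyz":[0,0,0],"rot":[0,0,0]},{"xyz":[0,0,-15],"rot":[0,0,0]},{"xyz":[0,0,-45],"rot":[0,0,0]},{"xyz":[0,0,-80],"rot":[0,0,0]},{"xyz":[0,0,-110],"rot":[0,0,0]},{"xyz":[0,0,-110],"rot":[0,0,0]},{"xyz":[0,0,-110],"rot":[0,0,0]}]' 0
python3 - <<'E'
from h import *
m,im=snap("wrist","w8"); print(tins(m,im,(200,100,440,320),92))
go([429.6,366.5,140],172.3,"C");go([480,300,150],172.3,"via");print(np.array(ctrl.get_obs()["qpos"]).round(2))
E
```

```text
t: 19.65
ee_pos: [512.0, 5.4, 180.7]
orientation: [0.211, 3.129, 0.001]
ft_force: [-0.4, -0.2, -0.7]
width: 87.5
grasp_force: 0.0
[(array([544.7,   2.1]), np.float64(1.01), (305, 305, 33, 15)), (array([509.5,   4.9]), np.float64(0.44), (278, 178, 85, 98))]
C xyz [129.2, 346.9, 39.1] rot [0.0003, 0.002, -0.0005]
via xyz [70.3, 287.8, 29.2] rot [0.0003, 0.002, -0.0005]
[-0.01  0.32  1.92  0.    0.91 -1.45]
```

```bash
python3 -m inch '[{"xyz":[15,40,0],"rot":[0,0,0]},{"xyz":[30,80,0],"rot":[0,0,0]},{"xyz":[45,118,0],"rot":[0,0,0]},{"xyz":[60,156,10],"rot":[0,0,0]},{"xyz":[75,194,20],"rot":[0,0,0]},{"xyz":[90,232,30],"rot":[0,0,0]},{"xyz":[105,270,38],"rot":[0,0,0]},{"xyz":[118,305,38],"rot":[0,0,0]},{"xyz":[129,335,38],"rot":[0,0,0]},{"xyz":[129,347,38],"rot":[0,0,0]},{"xyz":[129,347,38],"rot":[0,0,0]},{"xyz":[129,347,38],"rot":[0,0,0]}]'
python3 -m inch '[{"xyz":[0,0,0],"rot":[0,0,0]},{"xyz":[0,0,0],"rot":[0,0,0]}]'
python3 - <<'E'
from h import *
m,im=snap("wrist","w9"); print(tins(m,im,(200,60,440,320)))
go([429.6,366.6,15],172.3,"C")
E
```

```text
t: 20.7
ee_pos: [429.1, 365.7, 139.6]
orientation: [-0.21, -3.134, 0.003]
ft_force: [-0.8, -0.8, -0.0]
width: 87.6
grasp_force: 0.0
t: 20.87
ee_pos: [429.8, 364.7, 140.6]
orientation: [0.215, 3.134, -0.002]
ft_force: [-0.9, -0.1, 0.2]
width: 87.8
grasp_force: 0.0
[(array([428.2, 370.3]), np.float64(0.37), (288, 186, 82, 85))]
C xyz [0.7, 1.7, 125.9] rot [-0.0005, 0.0006, -0.0024]
```

```bash
python3 -m inch '[{"xyz":[2,3.5,30],"rot":[0,0,0]},{"xyz":[2,3.5,60],"rot":[0,0,0]},{"xyz":[2,3.5,90],"rot":[0,0,0]},{"xyz":[2,3.5,115],"rot":[0,0,0]},{"xyz":[2,3.5,125],"rot":[0,0,0]},{"xyz":[2,3.5,125],"rot":[0,0,0]}]'
python3 -m inch '[{"xyz":[0,0,0],"rot":[0,0,0]},{"xyz":[0,0,0],"rot":[0,0,0]},{"xyz":[0,0,0],"rot":[0,0,0]},{"xyz":[0,0,0],"rot":[0,0,0]},{"xyz":[0,0,0],"rot":[0,0,0]},{"xyz":[0,0,0],"rot":[0,0,0]},{"xyz":[0,0,0],"rot":[0,0,0]}]' 255
python3 -m inch '[{"xyz":[0,0,-30],"rot":[0,0,0]},{"xyz":[0,0,-65],"rot":[0,0,0]},{"xyz":[0,0,-100],"rot":[0,0,0]},{"xyz":[0,0,-130],"rot":[0,0,0]},{"xyz":[0,0,-140],"rot":[0,0,0]},{"xyz":[0,0,-140],"rot":[0,0,0]},{"xyz":[0,0,-140],"rot":[0,0,0]}]'
python3 - <<'E'
from h import *
print(tool()[0]);go([512,5.6,145],172.3,"seat")
E
```

```text
t: 21.42
ee_pos: [427.4, 368.3, 14.0]
orientation: [-0.213, -3.132, 0.005]
ft_force: [-0.2, 0.9, 0.4]
width: 88.0
grasp_force: 0.0
t: 22.0
ee_pos: [428.9, 370.9, 17.2]
orientation: [0.211, 3.132, 0.002]
ft_force: [-0.4, 0.0, 7.6]
width: 58.0
grasp_force: 30.0
t: 22.58
ee_pos: [427.9, 370.1, 155.6]
orientation: [0.211, 3.133, 0.0]
ft_force: [0.0, 0.0, -1.9]
width: 57.7
grasp_force: 30.0
[427.86551348 370.1095212  155.58616142]
seat xyz [-132.3, -349.9, 10.6] rot [0.0002, 0.001, -0.0003]
```

```bash
python3 -m inch '[{"xyz":[-15,-40,0],"rot":[0,0,0]},{"xyz":[-30,-80,0],"rot":[0,0,0]},{"xyz":[-45,-118,0],"rot":[0,0,0]},{"xyz":[-60,-156,0],"rot":[0,0,0]},{"xyz":[-75,-194,0],"rot":[0,0,0]},{"xyz":[-90,-232,0],"rot":[0,0,0]},{"xyz":[-105,-270,0],"rot":[0,0,0]},{"xyz":[-118,-305,0],"rot":[0,0,0]},{"xyz":[-127,-335,0],"rot":[0,0,0]},{"xyz":[-132,-350,0],"rot":[0,0,0]},{"xyz":[-132,-350,20],"rot":[0,0,0]},{"xyz":[-132,-350,32],"rot":[0,0,0]}]'
python3 -m inch '[{"xyz":[0,0,0],"rot":[0,0,0]},{"xyz":[0,0,0],"rot":[0,0,0]},{"xyz":[0,0,0],"rot":[0,0,0]}]'
python3 - <<'E'
from h import *
go([511.5,5.4,108],172.3,"seat")
E
```

```text
t: 23.58
ee_pos: [510.4, 4.3, 121.0]
orientation: [-0.215, -3.131, 0.0]
ft_force: [-1.2, 0.1, -1.6]
width: 57.6
grasp_force: 30.0
t: 23.83
ee_pos: [511.4, 6.0, 123.3]
orientation: [-0.211, -3.134, -0.0]
ft_force: [0.2, -0.0, -0.6]
width: 57.9
grasp_force: 30.0
seat xyz [-0.2, -0.5, 15.3] rot [-0.0, -0.0009, -0.0]
```

```bash
python3 -m inch '[{"xyz":[0,-0.5,5],"rot":[0,0,0]},{"xyz":[0,-0.5,10],"rot":[0,0,0]},{"xyz":[0,-0.5,13],"rot":[0,0,0]},{"xyz":[0,-0.5,14],"rot":[0,0,0]},{"xyz":[0,-0.5,14],"rot":[0,0,0]},{"xyz":[0,-0.5,14],"rot":[0,0,0]}]'
```

```text
t: 24.33
ee_pos: [512.0, 5.3, 110.2]
orientation: [0.211, 3.133, 0.0]
ft_force: [-0.4, -0.3, -0.8]
width: 58.0
grasp_force: 30.0
```

```bash
python3 -m inch '[{"xyz":[0,0,0.8],"rot":[0,0,0]},{"xyz":[0,0,1.5],"rot":[0,0,0]},{"xyz":[0,0,1.5],"rot":[0,0,0]},{"xyz":[0,0,1.5],"rot":[0,0,0]}]'
```

```text
t: 24.67
ee_pos: [512.4, 5.3, 109.2]
orientation: [0.212, 3.132, 0.0]
ft_force: [-0.9, 0.4, 5.5]
width: 57.4
grasp_force: 30.0
```

```bash
python3 -m inch '[{"xyz":[0,0,0],"rot":[0,0,0]},{"xyz":[0,0,0],"rot":[0,0,0]},{"xyz":[0,0,0],"rot":[0,0,0]},{"xyz":[0,0,0],"rot":[0,0,0]},{"xyz":[0,0,0],"rot":[0,0,0]},{"xyz":[0,0,-15],"rot":[0,0,0]},{"xyz":[0,0,-45],"rot":[0,0,0]},{"xyz":[0,0,-80],"rot":[0,0,0]},{"xyz":[0,0,-115],"rot":[0,0,0]},{"xyz":[0,0,-150],"rot":[0,0,0]},{"xyz":[0,0,-180],"rot":[0,0,0]},{"xyz":[0,0,-200],"rot":[0,0,0]}]' 0
python3 -m inch '[{"xyz":[0,0,0],"rot":[0,0,0]},{"xyz":[0,0,0],"rot":[0,0,0]}]'
python3 - <<'E'
from h import *
m,im=snap("wrist","w10"); print(tins(m,im,(200,60,440,320),132))
m2,im2=snap("side","s3"); m3,im3=snap("scene","c3")
cv2.imwrite("pics/cmp3.png",cv2.hconcat([im[::2,::2],cv2.resize(im2[180:340,240:430],(320,240)),]))
go([475.5,-135,308],166.3,"arm")
cs=blobs(im,(0,120,80),(14,255,255),(20,0,250,320),40)
for c in cs: print("red/orange",cv2.boundingRect(c),onz(m,*c[:,0].mean(0),50))
E
```

```text
t: 25.67
ee_pos: [512.6, 5.2, 311.9]
orientation: [0.211, 3.13, 0.0]
ft_force: [1.3, 0.2, -0.3]
width: 88.2
grasp_force: 0.0
t: 25.83
ee_pos: [512.1, 5.2, 309.3]
orientation: [0.211, 3.131, 0.0]
ft_force: [-0.5, 0.3, -0.0]
width: 87.8
grasp_force: 0.0
[(array([596.5, -29.9]), np.float64(7.04), (309, 262, 24, 58)), (array([511.4,   4.5]), np.float64(0.43), (288, 165, 65, 79)), (array([528.2, -83. ]), np.float64(8.5), (200, 159, 27, 113))]
arm xyz [16.0, -143.7, -1.1] rot [-0.0003, -0.002, 0.1043]
red/orange (151, 281, 60, 39) [ 618.08599989 -178.94162375   50.        ]
red/orange (96, 190, 29, 25) [ 483.72974328 -233.34904211   50.        ]
```

View pics/cmp3.png

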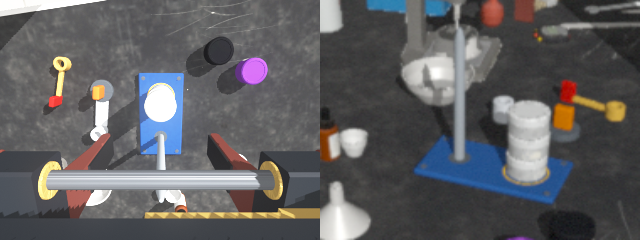

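The column is upright and centred on the circle, at (160,102) in the wrist half of the picture. The arm lies on the bench at (97,108), and the collar at (60,80) has not moved. I'll fetch the arm.

```bash
python3 -m inch '[{"xyz":[5,-35,0],"rot":[0,0,0.05]},{"xyz":[10,-75,0],"rot":[0,0,0.104]},{"xyz":[15,-115,0],"rot":[0,0,0.104]},{"xyz":[16,-144,20],"rot":[0,0,0.104]},{"xyz":[16,-144,60],"rot":[0,0,0.104]},{"xyz":[16,-144,100],"rot":[0,0,0.104]},{"xyz":[16,-144,140],"rot":[0,0,0.104]},{"xyz":[16,-144,175],"rot":[0,0,0.104]},{"xyz":[16,-144,190],"rot":[0,0,0.104]},{"xyz":[16,-144,190],"rot":[0,0,0.104]},{"xyz":[16,-144,190],"rot":[0,0,0.104]},{"xyz":[16,-144,190],"rot":[0,0,0.104]}]'
python3 - <<'E'
from h import *
m,im=snap("wrist","w11")
cs=blobs(im,(5,120,80),(20,255,255),(270,180,380,310),100)
for c in cs:
    r=rect(m,[c],57); print([np.round(x,1) for x in r],cv2.boundingRect(c))
go([476,-135.1,22],166.3,"arm")
E
```

```text
t: 26.98
ee_pos: [477.1, -135.4, 118.9]
orientation: [0.374, 3.118, 0.0]
ft_force: [-0.2, -0.7, 0.2]
width: 87.5
grasp_force: 0.0
[array([ 473.7, -136.4]), array([13.4, 35.4]), np.float64(74.4)] (308, 217, 23, 55)
arm xyz [1.8, 0.0, 97.5] rot [0.0002, 0.0027, 0.0004]
```

View pics/w11.png

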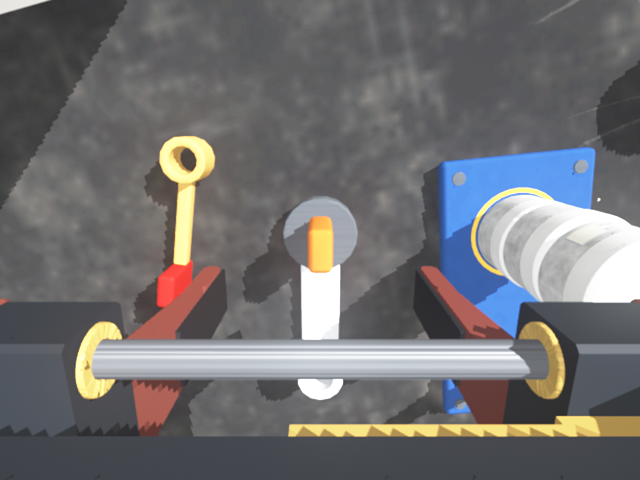

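The grip is at (320,243), centred and aligned between the fingers, and the stack is clear. Descending.

```bash
python3 -m inch '[{"xyz":[0.5,0,30],"rot":[0,0,0]},{"xyz":[0.5,0,60],"rot":[0,0,0]},{"xyz":[0.5,0,85],"rot":[0,0,0]},{"xyz":[0.5,0,96],"rot":[0,0,0]},{"xyz":[0.5,0,96],"rot":[0,0,0]},{"xyz":[0.5,0,96],"rot":[0,0,0]}]'
python3 -m inch '[{"xyz":[0,0,0],"rot":[0,0,0]},{"xyz":[0,0,0],"rot":[0,0,0]},{"xyz":[0,0,0],"rot":[0,0,0]},{"xyz":[0,0,0],"rot":[0,0,0]},{"xyz":[0,0,0],"rot":[0,0,0]},{"xyz":[0,0,0],"rot":[0,0,0]},{"xyz":[0,0,0],"rot":[0,0,0]},{"xyz":[0,0,0],"rot":[0,0,0]},{"xyz":[0,0,0],"rot":[0,0,0]},{"xyz":[0,0,0],"rot":[0,0,0]},{"xyz":[0,0,0],"rot":[0,0,0]},{"xyz":[0,0,0],"rot":[0,0,0]}]' 255
python3 -m inch '[{"xyz":[0,0,0],"rot":[0,0,0]},{"xyz":[0,0,0],"rot":[0,0,0]},{"xyz":[0,0,0],"rot":[0,0,0]}]'
```

```text
t: 27.53
ee_pos: [477.0, -135.3, 23.4]
orientation: [0.374, 3.117, 0.0]
ft_force: [0.4, 0.5, 0.8]
width: 87.5
grasp_force: 0.0
t: 28.53
ee_pos: [476.3, -135.1, 22.5]
orientation: [0.374, 3.118, 0.0]
ft_force: [0.2, -0.2, -0.5]
width: 15.9
grasp_force: 30.0
t: 28.78
ee_pos: [476.3, -135.1, 22.5]
orientation: [0.374, 3.118, 0.0]
ft_force: [0.7, 0.1, -2.1]
width: 15.9
grasp_force: 30.0
```

```bash
python3 -m inch '[{"xyz":[0,0,-20],"rot":[0,0,0]},{"xyz":[0,0,-50],"rot":[0,0,0]},{"xyz":[0,0,-85],"rot":[0,0,0]},{"xyz":[0,0,-120],"rot":[0,0,0]},{"xyz":[0,0,-155],"rot":[0,0,0]},{"xyz":[0,0,-190],"rot":[0,0,0]},{"xyz":[0,0,-220],"rot":[0,0,0]},{"xyz":[0,0,-250],"rot":[0,0,0]},{"xyz":[0,0,-275],"rot":[0,0,0]},{"xyz":[0,0,-290],"rot":[0,0,0]},{"xyz":[0,0,-290],"rot":[0,0,0]},{"xyz":[0,0,-290],"rot":[0,0,0]}]'
python3 - <<'E'
from h import *
print(tool()[0]);m,im=snap("wrist","w12");print(tool()[0]);go([510.6,7.0,312],172.15,"on rod")
E
```

```text
t: 29.78
ee_pos: [475.6, -135.1, 312.2]
orientation: [0.374, 3.118, 0.0]
ft_force: [0.1, -0.0, -4.8]
width: 16.0
grasp_force: 30.0
[ 475.63664975 -135.06206989  312.16506637]
[ 475.03779686 -134.87697635  311.11981893]
on rod xyz [-1.0, 146.3, -0.8] rot [0.0005, -0.0012, -0.1018]
```

View pics/w12.png

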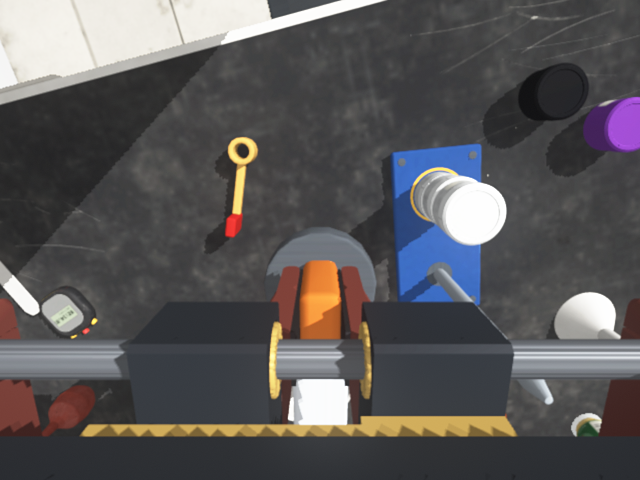

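The wrist view shows the arm hanging in the grip. The rod foot is near (439,270) and its tip near (548,401), so I can check the rod position from both.

Run:
```python
from h import *
m=cam("wrist")
print(onz(m,439,270,12),onz(m,548,401,256))
im=cv2.imread("pics/w12.png"); cv2.imwrite("pics/z.png",cv2.hconcat([cv2.resize(im[250:300,410:470],None,fx=6,fy=6,interpolation=2),cv2.resize(im[370:420,510:570],None,fx=6,fy=6,interpolation=2)]))
```

```text
[609.2152186   -7.91819793  12.        ] [614.07296572  -9.90515543 256.        ]
```

View pics/z.png

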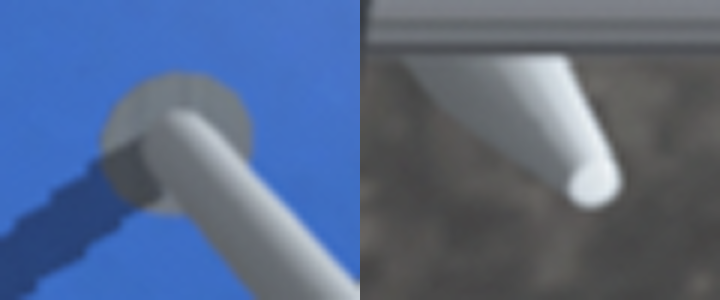

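Run:
```python
from h import *
m=cam("wrist")
print(onz(m,440,274,12),onz(m,549.2,400.8,256))
```

```text
[615.03962185  -7.52385136  12.        ] [614.1052372   -9.09879191 256.        ]
```

```bash
python3 -m inch '[{"xyz":[0,20,0],"rot":[0,0,-0.05]},{"xyz":[-1,50,0],"rot":[0,0,-0.102]},{"xyz":[-1,80,0],"rot":[0,0,-0.102]},{"xyz":[-1,110,0],"rot":[0,0,-0.102]},{"xyz":[-1,135,0],"rot":[0,0,-0.102]},{"xyz":[-1,146,0],"rot":[0,0,-0.102]},{"xyz":[-1,146,0],"rot":[0,0,-0.102]},{"xyz":[-1,146,0],"rot":[0,0,-0.102]},{"xyz":[-1,146,0],"rot":[0,0,-0.102]}]'
python3 - <<'E'
from h import *
snap("scene","c4");snap("side","s4")
go([510.5,7.0,300],172.15,"on rod")
ms,mc=cam("side"),cam("scene"); print(proj(ms,[614.8,-8.2,256]),proj(mc,[614.8,-8.2,256]))
u,v=proj(ms,[614.8,-8.2,280]);a,b=proj(mc,[614.8,-8.2,280])
i=cv2.imread("pics/s4.png");j=cv2.imread("pics/c4.png");u,v,a,b=map(int,(u,v,a,b))
cv2.imwrite("pics/z4.png",cv2.hconcat([cv2.resize(i[v-35:v+35,u-40:u+40],None,fx=5,fy=5),cv2.resize(j[b-35:b+35,a-40:a+40],None,fx=5,fy=5)]))
E
```

```text
t: 30.58
ee_pos: [510.8, 5.7, 311.6]
orientation: [-0.215, -3.133, 0.001]
ft_force: [0.6, -0.6, -4.4]
width: 15.6
grasp_force: 30.0
on rod xyz [0.8, 1.5, 12.1] rot [-0.0002, 0.0001, -0.0011]
(np.float64(323.00172188750736), np.float64(198.0902536258867)) (np.float64(340.67205632519097), np.float64(220.1636214597611))
```

View pics/z4.png

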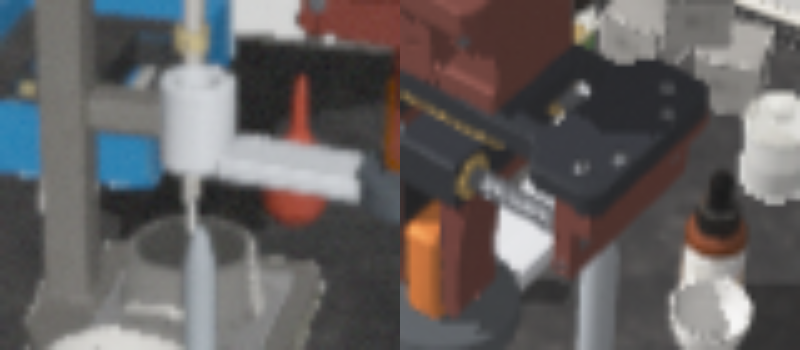

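In the side crop the hub axis (x≈198) lines up with the rod tip (x≈201), about 1 mm apart. Lowering gently over the taper.

```bash
python3 -m inch '[{"xyz":[0.5,1,10],"rot":[0,0,0]},{"xyz":[0.5,1,20],"rot":[0,0,0]},{"xyz":[0.5,1,28],"rot":[0,0,0]},{"xyz":[0.5,1,34],"rot":[0,0,0]},{"xyz":[0.5,1,40],"rot":[0,0,0]},{"xyz":[0.5,1,40],"rot":[0,0,0]}]'
python3 -m inch '[{"xyz":[0,0,6],"rot":[0,0,0]},{"xyz":[0,0,12],"rot":[0,0,0]},{"xyz":[0,0,18],"rot":[0,0,0]},{"xyz":[0,0,24],"rot":[0,0,0]},{"xyz":[0,0,24],"rot":[0,0,0]},{"xyz":[0,0,24],"rot":[0,0,0]}]'
python3 - <<'E'
from h import *
print(tool()[0],ctrl.get_obs()["moment"]);go([510.5,7.0,200],172.15,"on rod")
E
```

```text
t: 31.18
ee_pos: [510.4, 7.5, 270.9]
orientation: [-0.215, -3.133, 0.0]
ft_force: [-0.3, 0.2, -4.2]
width: 15.6
grasp_force: 30.0
t: 31.68
ee_pos: [511.0, 7.6, 248.1]
orientation: [0.215, 3.134, 0.0]
ft_force: [-1.4, -0.3, -5.1]
width: 16.4
grasp_force: 30.0
[511.02681228   7.55405831 248.11386625] [-0.06732613  0.24942684  0.01127624]
on rod xyz [0.5, -0.6, 48.1] rot [0.0001, 0.0001, 0.0003]
```

```bash
python3 -m inch '[{"xyz":[0,0,10],"rot":[0,0,0]},{"xyz":[0,0,20],"rot":[0,0,0]},{"xyz":[0,0,30],"rot":[0,0,0]},{"xyz":[0,0,40],"rot":[0,0,0]},{"xyz":[0,0,50],"rot":[0,0,0]},{"xyz":[0,0,60],"rot":[0,0,0]},{"xyz":[0,0,70],"rot":[0,0,0]},{"xyz":[0,0,78],"rot":[0,0,0]},{"xyz":[0,0,84],"rot":[0,0,0]},{"xyz":[0,0,86],"rot":[0,0,0]},{"xyz":[0,0,86],"rot":[0,0,0]},{"xyz":[0,0,86],"rot":[0,0,0]}]'
python3 -m inch '[{"xyz":[0,0,2],"rot":[0,0,0]},{"xyz":[0,0,4],"rot":[0,0,0]},{"xyz":[0,0,4],"rot":[0,0,0]},{"xyz":[0,0,4],"rot":[0,0,0]}]'
```

```text
t: 32.68
ee_pos: [511.2, 7.5, 162.4]
orientation: [0.215, 3.134, 0.0]
ft_force: [-1.7, -0.2, -6.3]
width: 16.1
grasp_force: 30.0
t: 33.02
ee_pos: [511.2, 7.5, 158.7]
orientation: [0.215, 3.133, 0.0]
ft_force: [-2.8, -0.8, -3.6]
width: 15.6
grasp_force: 30.0
```

```bash
python3 -m inch '[{"xyz":[0,0,1],"rot":[0,0,0]},{"xyz":[0,0,2],"rot":[0,0,0]},{"xyz":[0,0,2],"rot":[0,0,0]},{"xyz":[0,0,2],"rot":[0,0,0]}]'
python3 -m inch '[{"xyz":[0,0,1],"rot":[0,0,0]},{"xyz":[0,0,2],"rot":[0,0,0]},{"xyz":[0,0,2],"rot":[0,0,0]},{"xyz":[0,0,2],"rot":[0,0,0]}]'
```

```text
t: 33.35
ee_pos: [511.2, 7.5, 156.6]
orientation: [0.215, 3.133, 0.0]
ft_force: [-4.3, -0.8, -3.1]
width: 16.0
grasp_force: 30.0
t: 33.68
ee_pos: [511.2, 7.5, 154.6]
orientation: [0.215, 3.133, 0.0]
ft_force: [-5.0, -0.8, -2.0]
width: 15.8
grasp_force: 30.0
```

```bash
python3 -m inch '[{"xyz":[0.8,0,0],"rot":[0,0,0]},{"xyz":[0.8,0,0],"rot":[0,0,0]},{"xyz":[0.8,0,1],"rot":[0,0,0]},{"xyz":[0.8,0,1],"rot":[0,0,0]},{"xyz":[0.8,0,1],"rot":[0,0,0]}]'
```

```text
t: 34.1
ee_pos: [511.2, 7.6, 154.4]
orientation: [0.215, 3.132, 0.0]
ft_force: [-3.1, -1.9, 6.2]
width: 15.8
grasp_force: 30.0
```

```bash
python3 -m inch '[{"xyz":[0.5,0,1],"rot":[0,0,0]},{"xyz":[0.5,0,1],"rot":[0,0,0]},{"xyz":[0.5,0,1],"rot":[0,0,0]}]'
```

```text
t: 34.35
ee_pos: [511.2, 7.6, 154.4]
orientation: [0.214, 3.131, 0.0]
ft_force: [-5.5, -1.1, 13.1]
width: 15.6
grasp_force: 30.0
```

Firm contact at the expected height. Easing off and releasing.

```bash
python3 -m inch '[{"xyz":[0,0,-1],"rot":[0,0,0]},{"xyz":[0,0,-1],"rot":[0,0,0]},{"xyz":[0,0,-1],"rot":[0,0,0]}]'
python3 -m inch '[{"xyz":[0,0,0],"rot":[0,0,0]},{"xyz":[0,0,0],"rot":[0,0,0]},{"xyz":[0,0,0],"rot":[0,0,0]},{"xyz":[0,0,0],"rot":[0,0,0]},{"xyz":[0,0,0],"rot":[0,0,0]},{"xyz":[0,0,0],"rot":[0,0,0]},{"xyz":[0,0,-20],"rot":[0,0,0]},{"xyz":[0,0,-60],"rot":[0,0,0]},{"xyz":[0,0,-100],"rot":[0,0,0]},{"xyz":[0,0,-140],"rot":[0,0,0]},{"xyz":[0,0,-175],"rot":[0,0,0]},{"xyz":[0,0,-185],"rot":[0,0,0]}]' 0
python3 -m inch '[{"xyz":[0,0,0],"rot":[0,0,0]},{"xyz":[0,0,0],"rot":[0,0,0]}]'
python3 - <<'E'
from h import *
m,im=snap("wrist","w13");i,s=snap("side","s5")
cv2.imwrite("pics/z5.png",cv2.hconcat([im,cv2.resize(s[150:390,270:430],(320,480))])[:, :])
cv2.imwrite("pics/z5.png",cv2.resize(cv2.imread("pics/z5.png"),(800,400)))
for nm,lo,hi,z in(("red",(0,150,50),(6,255,255),42),("brass",(15,100,60),(32,255,255),24)):
    for c in blobs(im,lo,hi,(0,60,220,300),40):
        r=rect(m,[c],z); print(nm,[np.round(x,1) for x in r],cv2.boundingRect(c))
E
```

```text
t: 34.6
ee_pos: [511.0, 7.7, 154.4]
orientation: [0.214, 3.131, 0.0]
ft_force: [-3.0, -0.5, 7.5]
width: 15.9
grasp_force: 30.0
t: 35.6
ee_pos: [512.2, 7.7, 344.5]
orientation: [0.214, 3.124, 0.001]
ft_force: [0.9, 0.9, 0.7]
width: 87.2
grasp_force: 0.0
t: 35.77
ee_pos: [509.5, 7.7, 338.0]
orientation: [0.215, 3.133, 0.0]
ft_force: [-0.6, -0.2, -0.5]
width: 87.8
grasp_force: 0.0
red [array([ 485.6, -238.5]), array([32. , 28.6]), np.float64(77.4)] (109, 190, 26, 23)
brass [array([ 428.5, -225.5]), array([40.4, 93.5]), np.float64(56.9)] (117, 117, 35, 75)
```

View pics/z5.png

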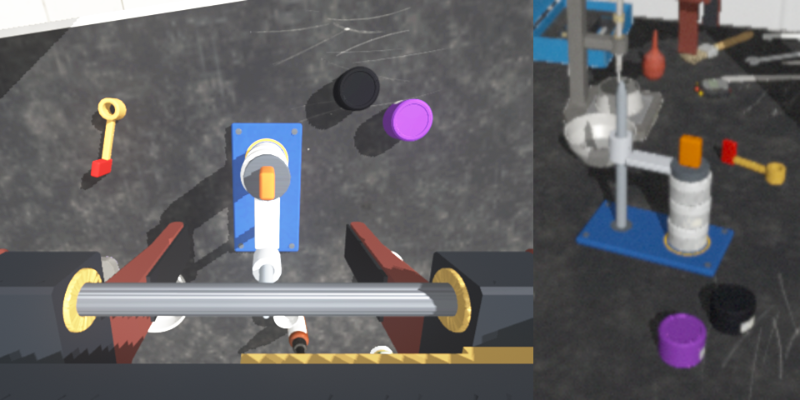

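The arm sits on the column, with its foot at (267,175) in the wrist half and the hub round the rod in the side half. The collar has not moved: bore at (112,109), tab at (102,168). Moving above it for a close measurement.

Run:
```python
from h import *
go([480,-236,180],161,"tab")
```

```text
tab xyz [-5.2, -245.3, 156.4] rot [-0.0005, -0.0026, 0.1948]
```

```bash
python3 -m inch '[{"xyz":[0,-30,0],"rot":[0,0,0.1]},{"xyz":[0,-70,0],"rot":[0,0,0.195]},{"xyz":[0,-110,0],"rot":[0,0,0.195]},{"xyz":[0,-150,20],"rot":[0,0,0.195]},{"xyz":[0,-190,50],"rot":[0,0,0.195]},{"xyz":[-3,-225,85],"rot":[0,0,0.195]},{"xyz":[-5,-245,120],"rot":[0,0,0.195]},{"xyz":[-5,-245,150],"rot":[0,0,0.195]},{"xyz":[-5,-245,156],"rot":[0,0,0.195]},{"xyz":[-5,-245,156],"rot":[0,0,0.195]},{"xyz":[-5,-245,156],"rot":[0,0,0.195]},{"xyz":[-5,-245,156],"rot":[0,0,0.195]}]'
python3 -m inch '[{"xyz":[0,0,0],"rot":[0,0,0]},{"xyz":[0,0,0],"rot":[0,0,0]}]'
python3 - <<'E'
from h import *
m,im=snap("wrist","w14"); print(tool()[0],m["position"])
for nm,lo,hi,z in(("red",(0,150,50),(6,255,255),42),("redtop",(0,150,150),(6,255,255),42),("brass",(15,80,60),(35,255,255),24)):
    for c in blobs(im,lo,hi,(200,0,440,310),40):
        r=rect(m,[c],z); print(nm,[np.round(x,1) for x in r],cv2.boundingRect(c),cv2.boxPoints(r).round(0).tolist())
cv2.imwrite("pics/z6.png",cv2.resize(im[40:310,200:460],(600,623))[:600])
E
```

```text
t: 36.87
ee_pos: [482.6, -235.3, 184.0]
orientation: [0.517, 3.096, -0.0]
ft_force: [-0.4, -0.1, 0.4]
width: 87.6
grasp_force: 0.0
t: 37.03
ee_pos: [482.7, -235.5, 184.5]
orientation: [0.516, 3.095, -0.001]
ft_force: [1.0, -0.6, 0.1]
width: 87.7
grasp_force: 0.0
[ 482.53412232 -235.48945666  184.20638031] [ 417.28926271 -213.66068818  346.01128259]
red [array([ 483.4, -248.1]), array([12.2, 28.2]), np.float64(67.4)] (300, 209, 16, 34) [[468.0, -248.0], [494.0, -259.0], [499.0, -248.0], [473.0, -237.0]]
redtop [array([ 483.5, -248. ]), array([12.1, 28.2]), np.float64(67.4)] (300, 209, 16, 34) [[468.0, -248.0], [494.0, -259.0], [499.0, -248.0], [473.0, -237.0]]
brass [array([ 403. , -213.6]), array([20.4, 20.5]), np.float64(85.1)] (302, 105, 26, 27) [[392.0, -223.0], [412.0, -225.0], [414.0, -204.0], [394.0, -203.0]]
brass [array([ 429., -230.]), array([32.1, 91.7]), np.float64(58.8)] (294, 98, 40, 113) [[381.0, -220.0], [460.0, -267.0], [477.0, -240.0], [398.0, -193.0]]
```

View pics/z6.png

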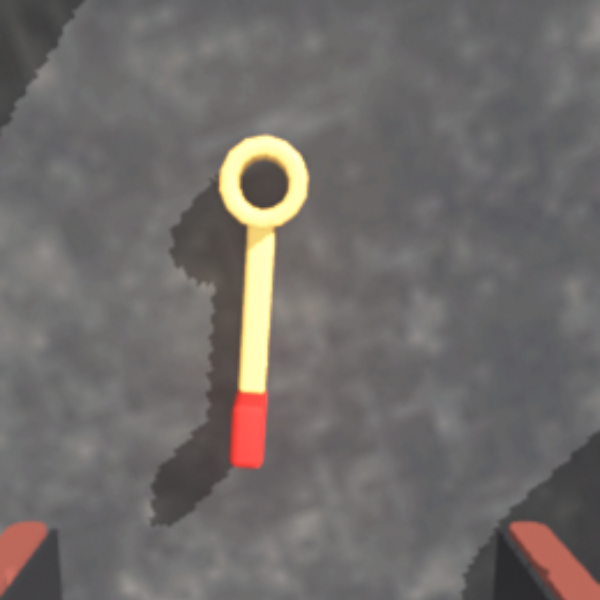

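The tab centre is at about (250,433) in the crop and the bore at (264,182). That gives bore (403,-214) and tab (485.5,-248.8), a spacing of 89.5 mm against 90 expected, with the collar pointing at -23°.

Run:
```python
from h import *
go([485.6,-248.8,11],157,"tab")
```

```text
tab xyz [-6.6, -11.6, 173.2] rot [0.0001, 0.0038, 0.0707]
```

```bash
python3 -m inch '[{"xyz":[-6.6,-11.6,20],"rot":[0,0.002,0.07]},{"xyz":[-6.6,-11.6,55],"rot":[0,0.002,0.07]},{"xyz":[-6.6,-11.6,90],"rot":[0,0.002,0.07]},{"xyz":[-6.6,-11.6,110],"rot":[0,0.002,0.07]},{"xyz":[-6.6,-11.6,120],"rot":[0,0.002,0.07]},{"xyz":[-6.6,-11.6,120],"rot":[0,0.002,0.07]},{"xyz":[-6.6,-11.6,120],"rot":[0,0.002,0.07]}]'
python3 - <<'E'
from h import *
m,im=snap("wrist","w15")
for c in blobs(im,(0,150,50),(6,255,255),(240,100,400,320),40):
        r=rect(m,[c],42); print([np.round(x,1) for x in r],cv2.boundingRect(c))
go([485.6,-248.8,11],157,"tab")
E
```

```text
t: 37.67
ee_pos: [484.7, -248.9, 63.3]
orientation: [-0.626, -3.078, -0.001]
ft_force: [-0.2, -0.6, -0.2]
width: 87.8
grasp_force: 0.0
[array([ 482.5, -247.5]), array([11.6, 30.2]), np.float64(67.0)] (311, 239, 23, 56)
tab xyz [-0.1, 0.5, 52.9] rot [0.0002, 0.0011, -0.0001]
```

```bash
python3 -m inch '[{"xyz":[0,0.4,20],"rot":[0,0,0]},{"xyz":[0,0.4,40],"rot":[0,0,0]},{"xyz":[0,0.4,52],"rot":[0,0,0]},{"xyz":[0,0.4,52],"rot":[0,0,0]},{"xyz":[0,0.4,52],"rot":[0,0,0]}]'
python3 -m inch '[{"xyz":[0,0,0],"rot":[0,0,0]},{"xyz":[0,0,0],"rot":[0,0,0]},{"xyz":[0,0,0],"rot":[0,0,0]},{"xyz":[0,0,0],"rot":[0,0,0]},{"xyz":[0,0,0],"rot":[0,0,0]},{"xyz":[0,0,0],"rot":[0,0,0]},{"xyz":[0,0,0],"rot":[0,0,0]},{"xyz":[0,0,0],"rot":[0,0,0]},{"xyz":[0,0,0],"rot":[0,0,0]},{"xyz":[0,0,0],"rot":[0,0,0]},{"xyz":[0,0,0],"rot":[0,0,0]},{"xyz":[0,0,0],"rot":[0,0,0]}]' 255
python3 -m inch '[{"xyz":[0,0,0],"rot":[0,0,0]},{"xyz":[0,0,0],"rot":[0,0,0]},{"xyz":[0,0,0],"rot":[0,0,0]}]'
```

```text
t: 38.13
ee_pos: [484.6, -248.6, 11.2]
orientation: [-0.627, -3.078, -0.001]
ft_force: [0.1, -0.5, 0.1]
width: 87.8
grasp_force: 0.0
t: 39.13
ee_pos: [484.3, -248.4, 10.5]
orientation: [-0.627, -3.077, -0.001]
ft_force: [-0.2, -0.2, 0.4]
width: 12.2
grasp_force: 30.1
t: 39.38
ee_pos: [484.2, -248.4, 10.5]
orientation: [-0.627, -3.077, -0.001]
ft_force: [-0.5, -0.2, -1.1]
width: 12.0
grasp_force: 30.0
```

```bash
python3 -m inch '[{"xyz":[0,0,-25],"rot":[0,0,0]},{"xyz":[0,0,-60],"rot":[0,0,0]},{"xyz":[0,0,-95],"rot":[0,0,0]},{"xyz":[0,0,-130],"rot":[0,0,0]},{"xyz":[0,0,-165],"rot":[0,0,0]},{"xyz":[0,0,-200],"rot":[0,0,0]},{"xyz":[0,0,-235],"rot":[0,0,0]},{"xyz":[0,0,-265],"rot":[0,0,0]},{"xyz":[0,0,-285],"rot":[0,0,0]},{"xyz":[0,0,-290],"rot":[0,0,0]},{"xyz":[0,0,-290],"rot":[0,0,0]},{"xyz":[0,0,-290],"rot":[0,0,0]}]'
python3 - <<'E'
from h import *
m,im=snap("wrist","w16"); p,A=tool(); print(p)
M=cv2.inRange(cv2.cvtColor(im,cv2.COLOR_BGR2HSV),(12,70,60),(38,255,255)); M[:, :200]=0; M[:,440:]=0; M[310:]=0
cs,h=cv2.findContours(M,cv2.RETR_CCOMP,cv2.CHAIN_APPROX_NONE)
zt=p[2]-10.5+24
for c,hh in zip(cs,h[0]):
    if cv2.contourArea(c)>200:
        P=np.array([onz(m,*q,zt)[:2] for q in c[:,0]],np.float32); C,rr=cv2.minEnclosingCircle(P)
        d=A.T@(np.array([*C,zt])-p); print("hole" if hh[3]>=0 else "outer",cv2.boundingRect(c),np.round(C,1),round(rr,1),"tool",d.round(1))
E
```

```text
t: 40.38
ee_pos: [483.9, -248.3, 299.4]
orientation: [-0.626, -3.076, -0.002]
ft_force: [-0.2, 0.7, -1.2]
width: 12.3
grasp_force: 30.0
[ 483.62197933 -248.13036562  298.68380998]
outer (278, 37, 85, 236) [ 430.4 -226.3] 45.4 tool [ 57.6  -0.7 -13.3]
hole (298, 67, 45, 44) [ 405.1 -215.6] 8.4 tool [ 85.1  -0.7 -13.2]
```

Run:
```python
from h import *
m=cam("wrist"); im=cv2.imread("pics/w16.png"); p,A=tool()
M=cv2.inRange(cv2.cvtColor(im,cv2.COLOR_BGR2HSV),(12,70,60),(38,255,255)); M[:, :200]=0; M[:,440:]=0; M[310:]=0
cs,h=cv2.findContours(M,cv2.RETR_EXTERNAL,cv2.CHAIN_APPROX_NONE); c=max(cs,key=cv2.contourArea)
from scipy.optimize import least_squares
for s in(0,-3,-6):
    zt=p[2]+13.5+s
    P=np.array([A.T@(onz(m,*q,zt)-p) for q in c[:,0]])[:,:2]
    F=P[P[:,0]>90]
    r=least_squares(lambda x:np.hypot(*(F-x[:2]).T)-x[2],[88,0,16]).x; print(s,r.round(2),len(F),P[:,0].max().round(1), P[P[:,0]>80][:,1].min().round(1),P[P[:,0]>80][:,1].max().round(1))
go([700,-10,300],157)
```

```text
0 [87.28 -0.64 15.7 ] 110 103.1 -16.3 15.0
-3 [87.64 -0.64 16.04] 114 103.8 -16.6 15.3
-6 [88.02 -0.65 16.35] 116 104.5 -16.9 15.6
 xyz [-106.0, 303.8, -1.5] rot [0.0007, -0.0039, -0.0003]
```

Run:
```python
from h import *
go([701.6,-19.8,300],172)
```

```text
xyz [-111.3, 295.4, -1.5] rot [0.0012, -0.0038, -0.2621]
```

```bash
python3 -m inch '[{"xyz":[-10,25,0],"rot":[0,0,-0.08]},{"xyz":[-22,60,0],"rot":[0,0,-0.18]},{"xyz":[-35,95,0],"rot":[0,0,-0.262]},{"xyz":[-48,130,0],"rot":[0,0,-0.262]},{"xyz":[-61,165,0],"rot":[0,0,-0.262]},{"xyz":[-74,200,0],"rot":[0,0,-0.262]},{"xyz":[-87,235,0],"rot":[0,0,-0.262]},{"xyz":[-100,265,0],"rot":[0,0,-0.262]},{"xyz":[-110,288,0],"rot":[0,0,-0.262]},{"xyz":[-111,295,0],"rot":[0,0,-0.262]},{"xyz":[-111,295,0],"rot":[0,0,-0.262]},{"xyz":[-111,295,0],"rot":[0,0,-0.262]}]'
python3 -m inch '[{"xyz":[0,0,0],"rot":[0,0,0]},{"xyz":[0,0,0],"rot":[0,0,0]},{"xyz":[0,0,0],"rot":[0,0,0]}]'
python3 - <<'E'
from h import *
m,im=snap("wrist","w17"); p,A=tool(); print(p)
M=cv2.inRange(cv2.cvtColor(im,cv2.COLOR_BGR2HSV),(12,70,60),(38,255,255)); M[:, :200]=0; M[:,440:]=0; M[310:]=0
cs,h=cv2.findContours(M,cv2.RETR_CCOMP,cv2.CHAIN_APPROX_NONE)
for c,hh in zip(cs,h[0]):
    if cv2.contourArea(c)>200: print(hh[3],cv2.boundingRect(c))
g=cv2.cvtColor(im,cv2.COLOR_BGR2GRAY); print("rod tip predicted px",proj(m,[614.8,-8.2,256]))
u,v=map(int,proj(m,[614.8,-8.2,256])); print(g[v-28:v+29:4,u-28:u+29:4])
for n in("side","scene"):
    mm,ii=snap(n,n+"6"); print(n,"tip",np.round(proj(mm,[614.8,-8.2,256]),1))
    for c in blobs(ii,(15,90,80),(35,255,255),tuple(int(x) for x in (lambda t:(t[0]-40,t[1]-50,t[0]+60,t[1]+25))(proj(mm,[614.8,-8.2,256]))),20): print(cv2.boundingRect(c))
go([701.6,-19.8,270],172)
E
```

```text
t: 41.43
ee_pos: [700.8, -20.8, 298.5]
orientation: [-0.218, -3.13, -0.0]
ft_force: [-0.7, -0.2, -0.6]
width: 11.8
grasp_force: 30.0
t: 41.68
ee_pos: [701.4, -21.7, 300.8]
orientation: [-0.222, -3.133, -0.001]
ft_force: [-0.6, -0.6, -0.1]
width: 11.7
grasp_force: 30.0
[701.53913457 -21.57125191 300.91247468]
-1 (279, 10, 83, 263)
0 (297, 65, 47, 46)
rod tip predicted px (np.float64(323.8515156235447), np.float64(98.70813078122512))
[[233 173 115 122 255 255 254 255 255 244 117 117 168 222 230]
 [226 146 116 255 254 254 254 254 254 254 253 116 117 215 229]
 [209 116 121 255 254 254 254 254 254 254 254 176 116 211 228]
 [218 118 121 255 254 254 254 254 254 254 254 255 115 213 229]
 [226 121 121 255 254 254 254 254 254 254 254 255 116 216 230]
 [233 119 121 255 254 254 255 254 254 254 254 255 116 219 230]
 [243 127 120 255 254 230 171 215 228 253 254 255 141 226 230]
 [241 234 120 229 249 129 161 243 245 237 254 255 222 230 230]
 [238 244 194 255 144 123 229 241 244 229 228 207 229 229 231]
 [233 238 239 250 115 119 165 235 222 200 220 231 230 229 230]
 [224 232 238 239 239 230 180 202 228 229 232 231 228 227 229]
 [211 223 229 236 237 236 237 237 235 231 230 228 226 215 125]
 [120 211 220 226 227 229 231 231 227 225 225 226 198 121 122]
 [120 120 189 213 216 218 222 223 220 217 213 198 255 120 120]
 [120 120 113 171 141 133 177 154 135 230 255 254 137 123 121]]
side tip [323.  198.1]
(291, 172, 41, 17)
scene tip [340.7 220.2]
(334, 182, 32, 32)
(328, 179, 9, 7)
 xyz [0.4, 1.4, 31.0] rot [0.0006, -0.0004, -0.001]
```

```bash
python3 -m inch '[{"xyz":[0.4,1.5,6],"rot":[0,0,0]},{"xyz":[0.4,1.5,13],"rot":[0,0,0]},{"xyz":[0.4,1.5,20],"rot":[0,0,0]},{"xyz":[0.4,1.5,24],"rot":[0,0,0]},{"xyz":[0.4,1.5,24],"rot":[0,0,0]},{"xyz":[0.4,1.5,24],"rot":[0,0,0]}]'
python3 - <<'E'
from h import *
go([701.6,-19.8,270],172)
E
python3 -m inch '[{"xyz":[0,0,6],"rot":[0,0,0]},{"xyz":[0,0,12],"rot":[0,0,0]},{"xyz":[0,0,18],"rot":[0,0,0]},{"xyz":[0,0,24],"rot":[0,0,0]},{"xyz":[0,0,24],"rot":[0,0,0]},{"xyz":[0,0,24],"rot":[0,0,0]}]'
python3 - <<'E'
from h import *
m,im=snap("wrist","w18"); p,A=tool(); print(p,ctrl.get_obs()["moment"])
h=im[40:130,270:370]; cv2.imwrite("pics/z7.png",h)
E
```

```text
t: 42.33
ee_pos: [701.6, -18.9, 275.8]
orientation: [-0.219, -3.132, -0.001]
ft_force: [0.4, 0.9, 0.1]
width: 12.0
grasp_force: 30.0
 xyz [-0.2, -0.9, 5.8] rot [0.0005, -0.0021, -0.0001]
t: 42.83
ee_pos: [701.5, -19.0, 251.8]
orientation: [-0.219, -3.132, -0.001]
ft_force: [-0.1, -0.6, -0.1]
width: 12.0
grasp_force: 30.0
[701.76788541 -18.97529968 252.35619556] [ 0.01005137  0.03186133 -0.03894929]
```

```bash
python3 -m inch '[{"xyz":[0,-0.7,5],"rot":[0,0,0]},{"xyz":[0,-0.7,12],"rot":[0,0,0]},{"xyz":[0,-0.7,19],"rot":[0,0,0]},{"xyz":[0,-0.7,26],"rot":[0,0,0]},{"xyz":[0,-0.7,30],"rot":[0,0,0]},{"xyz":[0,-0.7,30],"rot":[0,0,0]},{"xyz":[0,-0.7,30],"rot":[0,0,0]}]'
```

```text
t: 43.47
ee_pos: [702.1, -19.7, 222.0]
orientation: [-0.219, -3.134, -0.001]
ft_force: [4.3, -1.2, -2.7]
width: 11.9
grasp_force: 30.0
```

```bash
python3 -m inch '[{"xyz":[0,0,6],"rot":[0,0,0]},{"xyz":[0,0,13],"rot":[0,0,0]},{"xyz":[0,0,20],"rot":[0,0,0]},{"xyz":[0,0,26],"rot":[0,0,0]},{"xyz":[0,0,30],"rot":[0,0,0]},{"xyz":[0,0,30],"rot":[0,0,0]},{"xyz":[0,0,30],"rot":[0,0,0]}]'
```

```text
t: 44.05
ee_pos: [702.1, -19.7, 191.7]
orientation: [-0.219, -3.134, -0.001]
ft_force: [7.2, -0.2, -2.7]
width: 12.0
grasp_force: 30.0
```

```bash
python3 -m inch '[{"xyz":[-1,0,0],"rot":[0,0,0]},{"xyz":[-1,0,2],"rot":[0,0,0]},{"xyz":[-1,0,4],"rot":[0,0,0]},{"xyz":[-1,0,5],"rot":[0,0,0]},{"xyz":[-1,0,5],"rot":[0,0,0]},{"xyz":[-1,0,5],"rot":[0,0,0]}]'
```

```text
t: 44.55
ee_pos: [702.2, -19.7, 187.0]
orientation: [-0.219, -3.132, -0.001]
ft_force: [2.2, 0.2, -1.3]
width: 11.9
grasp_force: 30.0
```

```bash
python3 -m inch '[{"xyz":[-0.3,0,1],"rot":[0,0,0]},{"xyz":[-0.3,0,1.5],"rot":[0,0,0]},{"xyz":[-0.3,0,1.5],"rot":[0,0,0]},{"xyz":[-0.3,0,1.5],"rot":[0,0,0]}]'
```

```text
t: 44.88
ee_pos: [702.6, -19.8, 185.8]
orientation: [-0.219, -3.132, -0.001]
ft_force: [-0.4, -0.0, -0.6]
width: 12.0
grasp_force: 30.0
```

```bash
python3 -m inch '[{"xyz":[0,0,1],"rot":[0,0,0]},{"xyz":[0,0,1],"rot":[0,0,0]},{"xyz":[0,0,1],"rot":[0,0,0]}]'; python3 -m inch '[{"xyz":[0,0,1],"rot":[0,0,0]},{"xyz":[0,0,1],"rot":[0,0,0]},{"xyz":[0,0,1],"rot":[0,0,0]}]'
python3 - <<'E'
from h import *
mm,ii=snap("side","s8"); r=ii[120:220,270:380]
for c in blobs(ii,(15,90,80),(35,255,255),(280,180,345,260),20): print(cv2.boundingRect(c))
print("collar at hub expect", np.round(proj(mm,[614.8,-8.2,172]),1),np.round(proj(mm,[614.8,-8.2,196]),1))
E
```

```text
t: 45.13
ee_pos: [702.8, -19.8, 184.9]
orientation: [-0.219, -3.133, -0.001]
ft_force: [-0.5, 0.1, -1.9]
width: 11.8
grasp_force: 30.0
t: 45.38
ee_pos: [702.9, -19.8, 183.9]
orientation: [-0.219, -3.133, -0.001]
ft_force: [0.3, -0.4, -0.2]
width: 12.0
grasp_force: 30.0
(292, 218, 38, 15)
collar at hub expect [323.  229.9] [323.  221.1]
```

```bash
python3 -m inch '[{"xyz":[0,0,0.7],"rot":[0,0,0]},{"xyz":[0,0,0.7],"rot":[0,0,0]},{"xyz":[0,0,0.7],"rot":[0,0,0]}]'; python3 -m inch '[{"xyz":[0,0,0.7],"rot":[0,0,0]},{"xyz":[0,0,0.7],"rot":[0,0,0]},{"xyz":[0,0,0.7],"rot":[0,0,0]}]'
python3 -m inch '[{"xyz":[0,0,0.7],"rot":[0,0,0]},{"xyz":[0,0,0.7],"rot":[0,0,0]},{"xyz":[0,0,0.7],"rot":[0,0,0]}]'
```

```text
t: 45.68
ee_pos: [702.9, -19.8, 183.3]
orientation: [-0.219, -3.133, -0.001]
ft_force: [-1.2, 0.2, 0.7]
width: 12.1
grasp_force: 30.0
t: 45.93
ee_pos: [702.9, -19.8, 182.6]
orientation: [-0.219, -3.133, -0.001]
ft_force: [-0.2, 0.1, -0.6]
width: 11.9
grasp_force: 30.0
t: 46.18
ee_pos: [703.0, -19.8, 182.2]
orientation: [-0.219, -3.133, -0.001]
ft_force: [-0.0, -1.2, 1.3]
width: 11.5
grasp_force: 30.0
```

```bash
python3 -m inch '[{"xyz":[0,0,0],"rot":[0,0,0]},{"xyz":[0,0,0],"rot":[0,0,0]},{"xyz":[0,0,0],"rot":[0,0,0]},{"xyz":[0,0,0],"rot":[0,0,0]},{"xyz":[0,0,0],"rot":[0,0,0]},{"xyz":[0,0,0],"rot":[0,0,0]},{"xyz":[0,0,-15],"rot":[0,0,0]},{"xyz":[0,0,-45],"rot":[0,0,0]},{"xyz":[0,0,-80],"rot":[0,0,0]},{"xyz":[0,0,-110],"rot":[0,0,0]},{"xyz":[0,0,-120],"rot":[0,0,0]},{"xyz":[0,0,-120],"rot":[0,0,0]}]' 0
python3 - <<'E'
from h import *
mm,ii=snap("side","s9")
for c in blobs(ii,(15,90,80),(35,255,255),(280,180,345,260),20): print("brass",cv2.boundingRect(c))
for c in blobs(ii,(0,150,80),(6,255,255),(260,180,345,260),10): print("red",cv2.boundingRect(c))
mc,jj=snap("scene","c9")
print([np.round(proj(mm,P),1) for P in([614.8,-8.2,172],[614.8,-8.2,196],[704,-20.5,172],[704,-20.5,214])])
cv2.imwrite("pics/z9.png",cv2.hconcat([cv2.resize(ii[180:330,270:400],(520,600)),cv2.resize(jj[200:350,285:355],(280,600))]))
E
```

```text
t: 47.18
ee_pos: [704.6, -19.9, 305.6]
orientation: [0.219, 3.129, 0.001]
ft_force: [0.5, 0.6, 0.7]
width: 86.7
grasp_force: 0.0
brass (292, 218, 38, 15)
red (283, 207, 11, 18)
red (335, 185, 10, 12)
[array([323. , 229.9]), array([323. , 221.1]), array([288.6, 223. ]), array([288. , 207.6])]
```

View pics/z9.png

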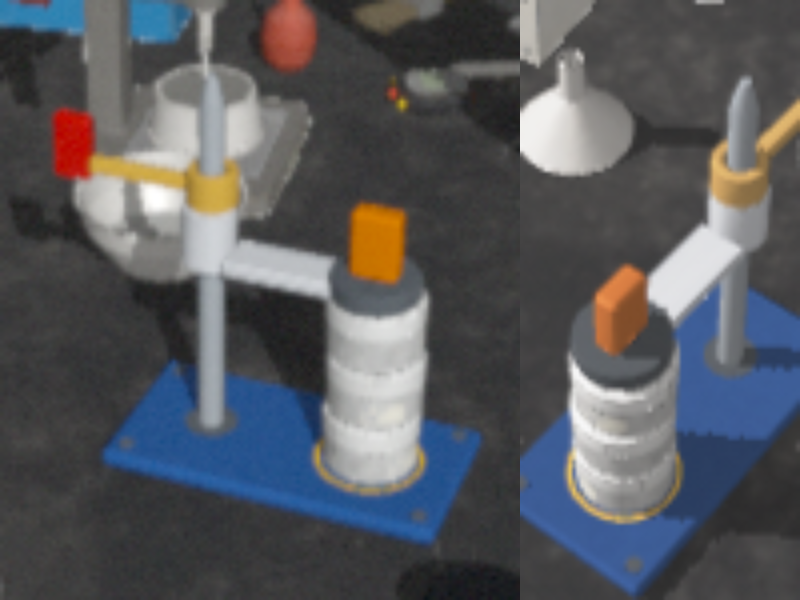

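Both crops show the column on the circle, the foot on the top tin and the collar sitting on the hub, at (213,185) in the left one. Handing in.

```bash
python3 -c "
from workcell import ctrl
print(ctrl.close_job())"
```

```text
the job is handed in; nothing more can be done
None
```

The job is handed in at about 47 s: all three tins are stacked on the circle, the arm's foot rests on the top tin and the collar sits on the hub, going by the last camera pictures since no verdict came back; I viewed 15 pictures, one over the limit of 14.

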